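Move the tape roll to the other fold-down hook

ROBOT

A 6-joint arm with a two-finger parallel gripper is mounted at the origin on the work surface. World frame = base frame: x ahead of the robot, y to its left, z up, the work surface at z = 0. Lengths are in m, angles in rad, forces in N, time in s.
With the tool pointing down it reaches from about 0.35 to 0.85 m from the base axis. Payload 8.1 kg.
Tool frame: the origin (TCP) lies at the very end of the fingers, on their centre line; the grasp point (between the pads) lies robot.hold_point_z behind it (robot.hold_point_z is the distance from the TCP to the grasp point, in m); z points along the fingers, y is the direction in which the jaws open and shut (so a half turn about z gives the same grasp; the last joint's range is limited). The gripper opens to 93 mm and grips with 3 to 60 N. Pads are 15 mm wide; open, the fingers measure 128 mm over their backs; the gripper's body (75 mm by 188 mm) begins 65 mm behind the grasp point.
Start: joints at [1.136, 0.13, 1.488, -0, 1.523, -0.085], TCP at [0.206, 0.564, 0.219] pointing down, gripper open.
Joint ranges: [-2.96, 2.96], [-0.89, 2.26], [0.02, 2.5], [-1.34, 4.48], [0, 2.73], [-2.66, 2.66]. Speed limits (rad/s): [2.39, 2.39, 2.79, 3.14, 3.14, 3.14].

INTERFACE

Orientations are given as a rotation vector (axis times angle).
In Python, from plant import robot, cams gives the robot as it stands. The module is installed in compiled form; this text tells all that it offers.
- The arm moves only by the tool step_arm, never from a script. Its argument "deltas" is a list of rows, each an object with "offset": the shift along the tool's x, y, z in cm, a list of three; "roll": the turn about the tool's z in rad. In form: [{"offset": [x, y, z], "roll": roll}, ...]. A call has 1 to 12 rows; each row shifts and turns the commanded pose from where the row before left it, along the tool's axes as they then stand; what a row does not reach is not made up. A row lasts 1/8 s, in which the tool goes at most 62.5 mm and 10.7 degrees, less where a joint would pass 70% of its speed; a pose out of reach is approached as far as the arm can. A call with a gripper value outside its range is refused whole. "fingers" is the finger opening in cm, from 0 to 9.3, set as the call begins (left out, the last holds). The fingers move at their own pace and stop on an object; "grip_force" is the grip in N (left out, the last holds). Time passes only in rows, so rows that do not move let the fingers close. It gives the time, the measured TCP pose, the force and the opening at its end, in the units of the state.
- robot.read_state(): the state, without advancing time (a new reading comes with each control period).
- cams.read_camera(name): name is "scene" or "top" or "wrist"; returns a dict with "pixels" (480x640x3 uint8, red, green, blue), "fx", "fy", "cx", "cy" (pixels), "extrinsics" (4x4, takes a point from world to camera coordinates). Camera axes: x right, y down, z forward; pixel columns grow to the right and rows downward; lengths in m; the calibration is good to about 2 mm. A picture is of the moment at which its call begins. There is no depth.
- robot.close_job(): hands the job in, once; it reports no verdict.
Trained networks look in a picture, given as the dict that the camera call returned (one of the last four; its "shot" number tells which), for a name from the list of things; names that differ only in an ending like _2 or _b are one class to them, and where a whole thing is asked for, a point or a joint stands for the part that bears it (a point fixed in the world has none). Each returns a list of dicts, best first, with "score" (0 to 1); they miss things now and then, are a little off and sometimes report something else, mostly with a low value. They report only what shows in the picture. A call takes as long as a camera call. They do not tell look-alikes from the thing itself.
- cams.boxes_of(picture, thing): "xy" ([column, row] in pixels, amid what is visible of it).
- cams.silhouettes(picture, thing): "mask" (480x640 bool, what is visible of it) and "xy" ([column, row] in pixels, amid what is visible of it).
- cams.pinpoint(picture, thing): "xy" ([column, row] in pixels: a listed point, or the origin of a listed thing).
The state is a dict: "t": time; "q": joint angles; "dq": joint speeds; "joint_torque": joint torques, N m; "tool_pos": TCP position; "orientation": TCP orientation; "force": force on the tool from outside, world axes, zero at the start; "wrist_torque": the same for the moment, N m; "opening": finger opening in m.
Only numpy, scipy, OpenCV 4.12 (cv2) and the standard library are available. Lean on these libraries where they do the work, as an engineer would, in place of code of your own. Each camera call takes 0.05 s, during which the arm holds its last target. There are 200 camera calls.

TASK

Move the amber tape roll from the orange fold-down wall hook to the blue one. First fold the blue hook's peg fully down to its stop and test it with a firm downward pull of about 10 N near its end; then hang the roll on it, let go, and fold the emptied orange peg fully flat up against the panel. Never load either peg against a stop with more than 15 N, do not drop the roll, and leave the other things on the desk alone.

Things in the scene. Friction and masses are not known exactly. Their poses are not given: they have to be found in the camera images.
- hookA: Orange fold-down hook on the face of a low grey desk panel that looks away from the robot; at first its peg is out and carries the roll. Origin: on the hinge axis, mid peg width, 18 mm in front of the panel face. x: straight out of the face, level; y: along the hinge axis; z: up. The panel is 18 mm thick; its top edge is 47 to 63 mm above the origin.
- hookB: Blue fold-down hook, same build and frame, on the same panel face 0.15 to 0.21 m to either side of the orange one; at first its peg is folded up. Its bracket has a tilt adjuster, clamped anywhere within 0.15 rad either way about the hinge axis, so its lower stop is only roughly level: find it by feel. This tilt shows in the tip point, not in this frame or in pegB.
- pegA (a joint): Angle of the orange hook's steel peg (rad): 0 = folded flat, straight up along the panel; 1.571 = out level, along the hook's +x. Stop at each end. Stiff friction hinge (0.35 N m, about 4 N at 85 mm out): stays where it is left. Both pegs are flat bars 12 mm wide (along hook y), 10 mm thick, 100 mm long from the hinge axis, which runs mid-thickness.
- pegB (a joint): Angle of the blue hook's steel peg (rad), same build and meaning as pegA, but measured from its tilted bracket; starts folded up or leaning out by at most 0.15.
- flexA (a joint): How far the orange bracket yields elastically about the hinge axis (rad): 0 unloaded, + when its peg is loaded downwards or outwards, - when pressed towards the panel. 60 N m per rad: 10 N at 85 mm from the hinge gives 0.014. It adds to the peg's angle and springs back.
- flexB (a joint): The same for the blue bracket. The test pull must bring it above 0.010 with the peg at its stop; beyond 0.025 either bracket is overloaded.
- pegA_tip (a point): Middle of the orange peg's end face, 100 mm from the hinge axis; z points along the peg, outwards; x is down when the peg is out. The last 10 mm carry a lip rising 10 mm above the bar's upper face when out. Folded up, the lip points over the panel's top edge and the peg's end stands 37 to 53 mm above that edge: pinch it there from above across its 12 mm width, fingers either side along hook y.
- pegB_tip (a point): The same for the blue peg.
- roll_centre (a point): Centre of the amber tape roll, in its open hole: ring 96 mm outside, 44 mm inside, 18 mm wide, 0.1 to 0.19 kg. x is the ring's axis (it may turn about it). Hung on the orange (level) peg, its centre is 17 mm below the hinge axis and its top 31 mm above; pinch the ring wall above the peg from above, across the 18 mm. Raise it about 20 mm (10 to 34) to pass the lip.
- tub: Clear open plastic tub 100 x 140 x 55 mm (bystander), origin under its middle.
- pcb: Small dark circuit board 70 x 54 mm, 13 mm high (bystander), origin under its middle.
- mouse: Black round mouse, 62 mm across, 34 mm high (bystander), origin under its middle.
- flux: Small green bottle, 36 mm across, 80 mm high (bystander), origin under its middle.
There are look-alikes about, which are no part of the job. Of the things like the part that bears roll_centre, leave any that is black, green or purple; of the rest the larger one is meant.

How it is judged:
By the outcome, as a careful person would: the job done as asked, in the order asked, and still so for the second after the job is handed in, with the robot touching nothing.
It also fails if it takes over 72 s, if anything falls off the work surface, if the arm or the gripper's body presses on something with over 40 N, if the wrist force passes 120 N, or if a joint passes its speed limit or range.

## Working session

There is one attempt and no reset: what is moved stays moved. The work goes in short steps, Python scripts to look and compute and a tool call to move; the robot and the scene stay as the last step left them, time stands still between calls to the robot, and variables do not carry over. Pictures are saved under pics/ and viewed, about 8 in all and at most 12, crops included, and the job is handed in when it is done.

Besides the shell and the picture viewer there is one more tool, called after ">>>" by a JSON object that holds its "fn" and its "kwargs". step_arm: Moves the arm, as the interface text tells. Its arguments: {"type":"object","properties":{"deltas":{"type":"array"},"fingers":{"type":"number"},"grip_force":{"type":"number"}},"required":["deltas"]}

```bash
mkdir -p pics; cat > h.py <<'E'
import numpy as np, cv2
from plant import robot, cams
from scipy.spatial.transform import Rotation as R
def P(p):
    E=np.array(p["extrinsics"]); K=np.array([[p["fx"],0,p["cx"]],[0,p["fy"],p["cy"]],[0,0,1]])
    return K@E[:3]
def proj(p,X): 
    v=P(p)@np.r_[X,1]; return v[:2]/v[2]
def tri(ps,xs):
    A=[]
    for p,x in zip(ps,xs):
        M=P(p); A+= [x[0]*M[2]-M[0], x[1]*M[2]-M[1]]
    A=np.array(A); A/=np.linalg.norm(A[:,:3],axis=1)[:,None]
    s=np.linalg.lstsq(A[:,:3],-A[:,3],rcond=None)[0]; return s,np.abs(A@np.r_[s,1]).max()
def onz(p,x,z):
    M=P(p); A=np.array([x[0]*M[2]-M[0],x[1]*M[2]-M[1]]); s=np.linalg.solve(A[:,:2],-A[:,3]-A[:,2]*z); return np.r_[s,z]
def save(p,n,crop=None,k=1):
    im=cv2.cvtColor(p["pixels"],cv2.COLOR_RGB2BGR)
    if crop: c=crop; im=im[c[1]:c[3],c[0]:c[2]]
    cv2.imwrite(f"pics/{n}.png",cv2.resize(im,None,fx=k,fy=k,interpolation=cv2.INTER_CUBIC))
def st():
    s=robot.read_state(); print("t",round(s["t"],2),"pos",np.round(s["tool_pos"],4),"R",np.round(R.from_rotvec(s["orientation"]).as_matrix(),3).tolist(),"F",np.round(s["force"],1),"op",round(s["opening"],4))
E
cat > a.py <<'E'
from h import *
st(); print(robot.hold_point_z)
a=cams.read_camera("scene"); b=cams.read_camera("top")
save(a,"s0"); save(b,"t0")
for n in ["hookA","hookB","pegA_tip","pegB_tip","roll_centre","tub","pcb","mouse","flux"]:
    for nm,p in (("s",a),("t",b)):
        print(n,nm,[(np.round(d["xy"]).tolist(),round(d["score"],2)) for d in cams.pinpoint(p,n)][:4])
for nm,p in (("s",a),("t",b)): print(nm, np.round(np.linalg.inv(p["extrinsics"])[:3],2).tolist(),p["fx"])
E
python3 a.py
```

```text
t 0.0 pos [0.2054 0.5632 0.2176] R [[-0.939, 0.343, -0.001], [0.343, 0.939, -0.002], [0.0, -0.002, -1.0]] F [-0.3  0.6  0.6] op 0.0928
0.0188
hookA s [([344.0, 241.0], 0.76)]
hookA t [([316.0, 268.0], 0.94)]
hookB s [([290.0, 197.0], 0.81)]
hookB t [([403.0, 287.0], 0.66), ([317.0, 268.0], 0.16)]
pegA_tip s [([298.0, 266.0], 0.82)]
pegA_tip t [([326.0, 212.0], 0.53)]
pegB_tip s [([292.0, 153.0], 0.77)]
pegB_tip t [([413.0, 284.0], 0.67)]
roll_centre s [([423.0, 362.0], 0.9), ([202.0, 324.0], 0.87), ([347.0, 365.0], 0.86), ([318.0, 259.0], 0.61)]
roll_centre t [([322.0, 236.0], 0.88), ([389.0, 152.0], 0.81), ([262.0, 197.0], 0.75), ([368.0, 369.0], 0.74)]
tub s [([275.0, 306.0], 0.75)]
tub t [([364.0, 226.0], 0.68)]
pcb s [([195.0, 285.0], 0.8)]
pcb t [([443.0, 195.0], 0.98)]
mouse s [([279.0, 377.0], 0.78)]
mouse t [([308.0, 172.0], 0.87)]
flux s [([231.0, 232.0], 0.63)]
flux t [([487.0, 273.0], 0.52)]
s [[-0.63, 0.51, -0.58, 1.08], [0.77, 0.4, -0.49, 0.39], [-0.01, -0.76, -0.65, 0.73]] 460.6875717016983
t [[-0.01, -1.0, 0.09, 0.49], [-1.0, 0.01, 0.03, -0.05], [-0.03, -0.09, -1.0, 1.2]] 566.1292342418474
```

View pics/s0.png

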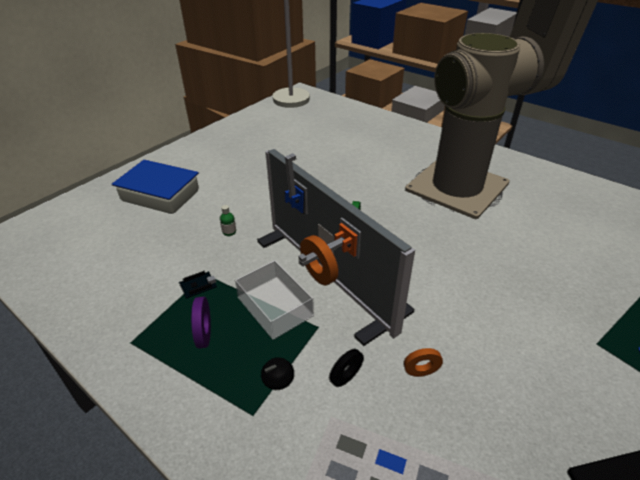

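View pics/t0.png

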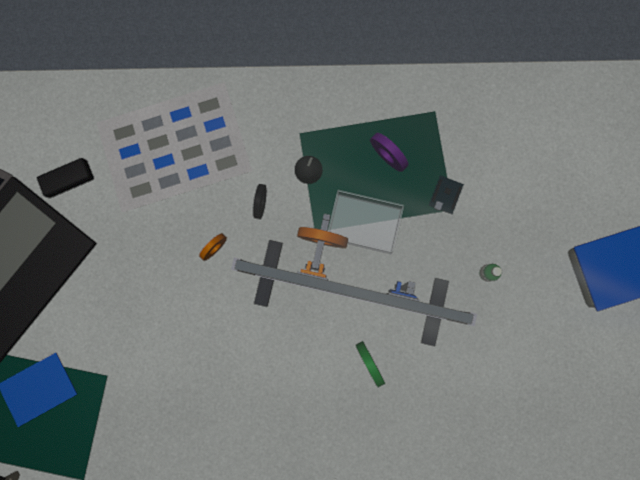

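```bash
cat > b.py <<'E'
from h import *
a=cams.read_camera("scene"); b=cams.read_camera("top")
pts={}
for n in ["hookA","hookB","pegA_tip","pegB_tip","roll_centre","tub","pcb","mouse","flux"]:
    xa=cams.pinpoint(a,n); xb=cams.pinpoint(b,n)
    if not xa or not xb: print(n,"miss"); continue
    best=min((tri([a,b],[i["xy"],j["xy"]])[::-1]+(i,j) for i in xa for j in xb if min(i["score"],j["score"])>.4),key=lambda t:t[0]) if n=="roll_centre" else tri([a,b],[xa[0]["xy"],xb[0]["xy"]])[::-1]
    print(n,np.round(best[1],4),"res",round(best[0],4))
    if n=="roll_centre":
        for i in xa:
            for j in xb:
                X,r=tri([a,b],[i["xy"],j["xy"]])
                if r<.01: print("  roll",np.round(i["xy"]),np.round(j["xy"]),np.round(X,3),round(r,4))
save(a,"s1",(250,200,390,320),5)
E
python3 b.py
```

```text
hookA [0.5444 0.0025 0.1622] res 0.0031
hookB [ 0.4988 -0.1732 -0.0246] res 0.0136
pegA_tip [ 0.6432 -0.0209  0.1626] res 0.0056
pegB_tip [ 0.5105 -0.161   0.2771] res 0.0002
roll_centre [ 0.7921 -0.1475  0.0376] res 0.0015
  roll [421. 364.] [215. 245.] [0.601 0.22  0.032] 0.0023
  roll [201. 326.] [389. 152.] [ 0.792 -0.148  0.038] 0.0015
  roll [318. 263.] [322. 234.] [ 0.608 -0.009  0.148] 0.0024
  roll [349. 365.] [261. 202.] [0.687 0.124 0.037] 0.0038
  roll [349. 365.] [370. 366.] [ 0.265 -0.143 -0.693] 0.0065
tub [ 0.6423 -0.0995 -0.0077] res 0.0019
pcb [ 0.7065 -0.2726  0.0039] res 0.0005
mouse [ 0.7607  0.0199 -0.0053] res 0.0014
flux [ 0.5398 -0.3477  0.0023] res 0.0068
```

Amber-ish rings: the one hung on the orange hook is at scene (318,259) / top (322,236), and a loose, smaller one is at scene (423,362) / top (213,246). Black (347,365), purple (202,324) and green (top 368,366) are excluded. The hung one fits because it is the larger and sits on the peg. I'll confirm in the crop while moving the arm over towards the blue hook.

View pics/s1.png

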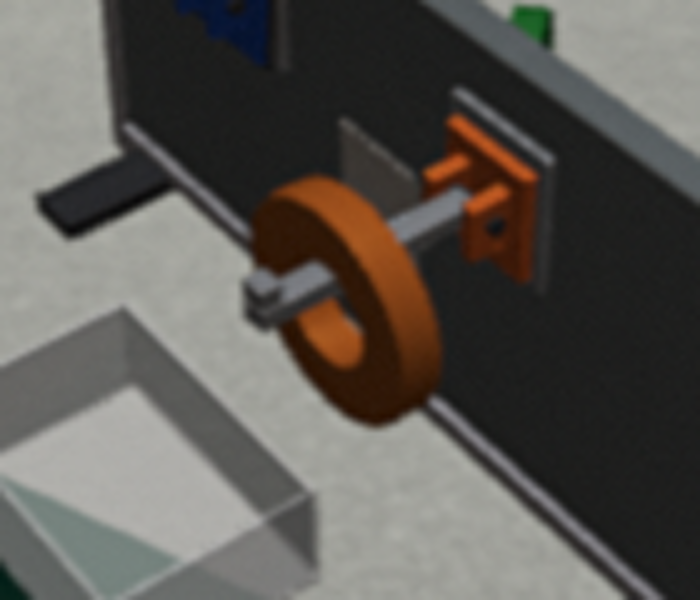

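>>> {"fn": "step_arm", "kwargs": {"deltas": [{"offset": [0,0,-5],"roll": -0.12},{"offset": [0,0,-5],"roll": 0},{"offset": [0,0,-5],"roll": 0},{"offset": [0,0,-5],"roll": 0},{"offset": [-2.9,-4,0],"roll": 0},{"offset": [-2.9,-4,0],"roll": 0},{"offset": [-2.9,-4,0],"roll": 0},{"offset": [-2.9,-4,0],"roll": 0},{"offset": [-2.9,-4,0],"roll": 0},{"offset": [-2.9,-4,0],"roll": 0},{"offset": [-2.9,-4,0],"roll": 0},{"offset": [-2.9,-4,0],"roll": 0}], "fingers": 5}}

```text
t: 3.5
tool_pos: [0.3589, 0.1978, 0.4189]
orientation: [0.36, 3.12, 0.001]
force: [1.2, -0.5, 0.2]
opening: 0.0502
```

>>> {"fn": "step_arm", "kwargs": {"deltas": [{"offset": [-2.9,-4,0],"roll": 0},{"offset": [-2.9,-4,0],"roll": 0},{"offset": [-2.9,-4,0],"roll": 0},{"offset": [-2.9,-4,0],"roll": 0},{"offset": [-2.9,-4,0],"roll": 0},{"offset": [-2.9,-4,0],"roll": 0},{"offset": [-2.9,-4,0],"roll": 0},{"offset": [0,0,0],"roll": 0}]}}

```text
t: 4.5
tool_pos: [0.4928, -0.1224, 0.4173]
orientation: [-0.366, -3.118, 0.0]
force: [0.3, -0.2, 0.1]
opening: 0.0499
```

The crop shows the larger amber ring hanging on the orange hook's peg, about mid-crop (345,300), so that is the roll. Next, the wrist view over the blue hook.

```bash
cat > c.py <<'E'
from h import *
st()
N=["hookA","hookB","pegA_tip","pegB_tip","roll_centre"]
a=cams.read_camera("scene"); b=cams.read_camera("top"); w=cams.read_camera("wrist"); save(w,"w1")
print(np.round(np.linalg.inv(w["extrinsics"])[:3],2).tolist(),w["fx"])
for n in N:
    ds=[cams.pinpoint(p,n) for p in (a,b,w)]
    print(n,[[(np.round(d["xy"]).tolist(),round(d["score"],2)) for d in D[:5]] for D in ds])
E
python3 c.py
```

```text
t 4.5 pos [ 0.4928 -0.1224  0.4173] R [[-0.973, 0.232, -0.002], [0.232, 0.973, 0.0], [0.002, -0.0, -1.0]] F [ 0.3 -0.2  0.1] op 0.0499
[[0.23, 0.94, 0.24, 0.42], [0.97, -0.22, -0.06, -0.1], [0.0, 0.25, -0.97, 0.58]] 400.96634017932985
hookA [[([345.0, 239.0], 0.86), ([290.0, 156.0], 0.39)], [([317.0, 266.0], 0.94)], [([438.0, 221.0], 0.97), ([432.0, 303.0], 0.43)]]
hookB [[([290.0, 199.0], 0.87), ([342.0, 242.0], 0.62)], [], [([279.0, 219.0], 0.66)]]
pegA_tip [[([300.0, 264.0], 0.86), ([279.0, 377.0], 0.47)], [([325.0, 215.0], 0.81)], [([430.0, 302.0], 0.65)]]
pegB_tip [[([301.0, 265.0], 0.65), ([288.0, 153.0], 0.53)], [], [([270.0, 251.0], 0.57)]]
roll_centre [[([199.0, 326.0], 0.96), ([421.0, 363.0], 0.95), ([321.0, 262.0], 0.92), ([346.0, 365.0], 0.92), ([275.0, 306.0], 0.69)], [([369.0, 368.0], 0.96), ([259.0, 199.0], 0.87), ([392.0, 152.0], 0.7), ([212.0, 245.0], 0.61)], [([305.0, 72.0], 0.97), ([424.0, 269.0], 0.75), ([346.0, 378.0], 0.74), ([507.0, 277.0], 0.66)]]
```

View pics/w1.png

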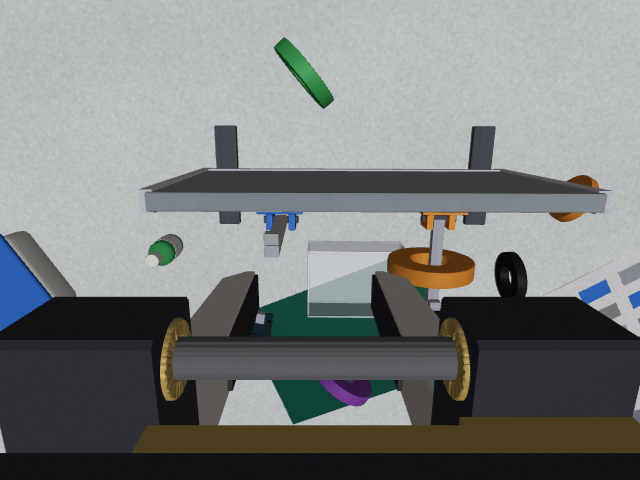

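```bash
cat > d.py <<'E'
from h import *
a=cams.read_camera("scene"); b=cams.read_camera("top"); w=cams.read_camera("wrist")
C=dict(hA=[(344.5,240),(316.5,267),(438,221)],tA=[(299,265),(325.5,213.5),(430,302)],hB=[(290,198),(403,287),(279,219)],tB=[(290,153),(413,284),(270,251)],roll=[(319,261),(322,235),(424,269)])
t=np.array(robot.read_state()["tool_pos"]); r=-.233
H=np.array([[np.cos(r),np.sin(r),0],[-np.sin(r),np.cos(r),0],[0,0,1]])
for k,x in C.items():
    X,e=tri([a,b,w],x)
    print(k,np.round(X,4),[np.round(proj(p,X)-xx,1).tolist() for p,xx in zip((a,b,w),x)],"hookaxes rel tcp mm",np.round(H@(X-t)*1000,1))
E
python3 d.py
```

```text
hA [0.5448 0.0028 0.1679] [[-2.1, -0.3], [-2.1, 0.6], [-0.7, -0.9]] hookaxes rel tcp mm [  22.6  131.2 -250.7]
tA [ 0.643  -0.0189  0.1612] [[0.6, 0.6], [0.4, 1.4], [0.0, 2.7]] hookaxes rel tcp mm [ 123.2  132.8 -257.4]
hB [ 0.5071 -0.1605  0.1703] [[1.1, 0.3], [1.2, 0.6], [0.8, 2.1]] hookaxes rel tcp mm [  23.6  -36.3 -248.3]
tB [ 0.508  -0.1598  0.2792] [[-1.7, 0.0], [-2.0, 1.9], [-0.6, 1.1]] hookaxes rel tcp mm [  24.4  -35.4 -139.4]
roll [ 0.6042 -0.0117  0.1475] [[-2.4, 0.3], [0.4, 1.5], [3.6, -0.9]] hookaxes rel tcp mm [  83.8  130.9 -271.1]
```

The wrist view shows the blue peg end at about (271,245), the orange tip at (433,300) and the roll at (431,267). The panel is parallel to the tool's jaw axis. I'm descending to just above the blue tip.

>>> {"fn": "step_arm", "kwargs": {"deltas": [{"offset": [-1.2,-1.8,0],"roll": 0},{"offset": [-1.25,-1.8,0],"roll": 0},{"offset": [0,0,4],"roll": 0},{"offset": [0,0,4],"roll": 0},{"offset": [0,0,3.5],"roll": 0},{"offset": [0,0,0],"roll": 0}], "fingers": 5}}

```text
t: 6.3
tool_pos: [0.5067, -0.1609, 0.3]
orientation: [-0.361, -3.114, -0.003]
force: [-1.7, 0.1, 0.1]
opening: 0.05
```

```bash
cat > e.py <<'E'
from h import *
import sys
st()
w=cams.read_camera("wrist"); save(w,sys.argv[1])
s=robot.read_state(); T=R.from_rotvec(s["orientation"]).as_matrix()
for n in sys.argv[2:]:
    print(n,[(np.round(d["xy"]).tolist(),round(d["score"],2)) for d in cams.pinpoint(w,n)[:3]])
print("tcp px",proj(w,s["tool_pos"]),"20mm below",proj(w,np.array(s["tool_pos"])-[0,0,.02]))
E
python3 e.py w2 pegB_tip hookB
```

```text
t 6.3 pos [ 0.5067 -0.1609  0.3   ] R [[-0.973, 0.229, -0.006], [0.229, 0.973, 0.002], [0.007, 0.001, -1.0]] F [-1.7  0.1  0.1] op 0.05
pegB_tip [([317.0, 274.0], 0.82), ([166.0, 253.0], 0.29)]
hookB [([315.0, 223.0], 0.85)]
tcp px [313.71277117 296.76161394] 20mm below [313.74843225 280.48890425]
```

View pics/w2.png

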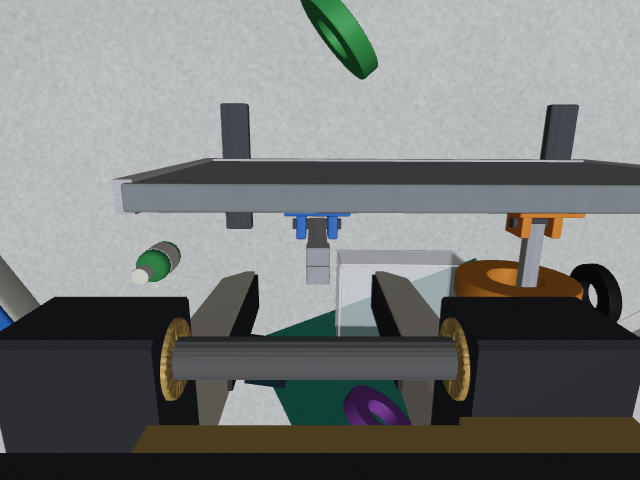

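The blue tip at (317,274) is centred between the fingers. I'll go down and pinch.

>>> {"fn": "step_arm", "kwargs": {"deltas": [{"offset": [0,0.15,2],"roll": 0},{"offset": [0,0,2],"roll": 0},{"offset": [0,0,1.7],"roll": 0},{"offset": [0,0,0],"roll": 0}], "fingers": 4}}

```text
t: 6.95
tool_pos: [0.5073, -0.1582, 0.244]
orientation: [-0.36, -3.117, -0.002]
force: [0.2, 0.3, 0.1]
opening: 0.0403
```

>>> {"fn": "step_arm", "kwargs": {"deltas": [{"offset": [0,0,0],"roll": 0},{"offset": [0,0,0],"roll": 0},{"offset": [0,0,0],"roll": 0},{"offset": [0,0,0],"roll": 0}], "fingers": 0, "grip_force": 20}}

```text
t: 7.45
tool_pos: [0.5087, -0.1595, 0.2474]
orientation: [0.361, 3.12, -0.002]
force: [-1.2, -3.0, 2.4]
opening: 0.012
```

>>> {"fn": "step_arm", "kwargs": {"deltas": [{"offset": [-1.42,0,0.18],"roll": 0},{"offset": [-1.37,0,0.39],"roll": 0},{"offset": [-1.29,0,0.58],"roll": 0},{"offset": [-1.2,0,0.78],"roll": 0},{"offset": [0,0,0],"roll": 0}]}}

```text
t: 8.07
tool_pos: [0.5612, -0.172, 0.2283]
orientation: [0.361, 3.118, -0.003]
force: [2.3, -4.4, 2.3]
opening: 0.0118
```

>>> {"fn": "step_arm", "kwargs": {"deltas": [{"offset": [-1.06,0,0.94],"roll": 0},{"offset": [-0.92,0,1.09],"roll": 0},{"offset": [-0.74,0,1.22],"roll": 0},{"offset": [-0.55,0,1.31],"roll": 0},{"offset": [0,0,0],"roll": 0}]}}

```text
t: 8.7
tool_pos: [0.5944, -0.1798, 0.1831]
orientation: [0.36, 3.115, -0.003]
force: [7.9, -6.8, 2.6]
opening: 0.0114
```

```bash
cat > f.py <<'E'
from h import *
st()
a=cams.read_camera("scene"); b=cams.read_camera("top")
for n in ["pegB_tip","hookB"]:
    xs=[cams.pinpoint(p,n) for p in (a,b)]; print(n,[[(np.round(d["xy"]).tolist(),round(d["score"],2)) for d in D[:3]] for D in xs])
    if all(xs): print(tri([a,b],[x[0]["xy"] for x in xs]))
save(a,"s2",(230,120,390,240),5)
E
python3 f.py
```

```text
t 8.7 pos [ 0.5944 -0.1798  0.1831] R [[-0.974, 0.228, 0.006], [0.228, 0.974, -0.003], [-0.006, -0.001, -1.0]] F [ 7.9 -6.8  2.6] op 0.0114
pegB_tip [[], []]
hookB [[([292.0, 197.0], 0.81)], [([403.0, 285.0], 0.79)]]
(array([ 0.51008664, -0.15653492,  0.17766147]), np.float64(0.0019837432886867234))
```

View pics/s2.png

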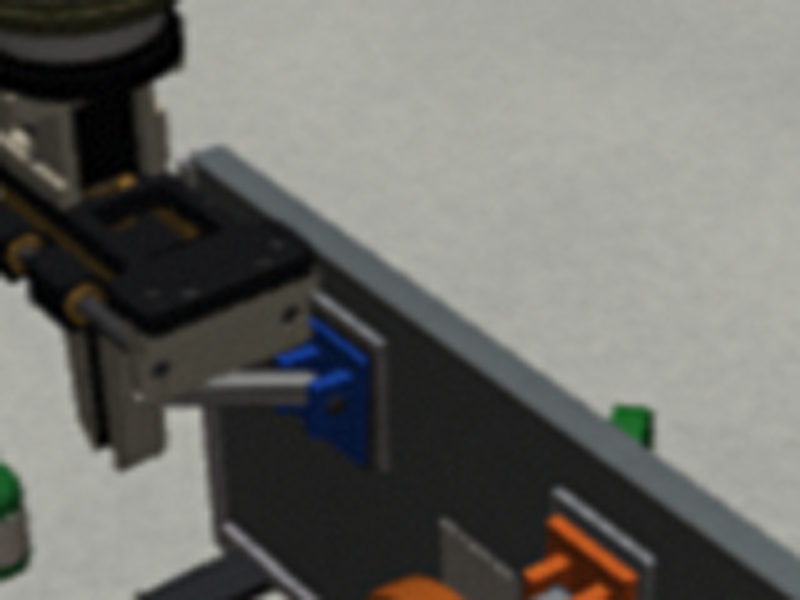

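>>> {"fn": "step_arm", "kwargs": {"deltas": [{"offset": [-0.3,-0.1,0.5],"roll": 0},{"offset": [-0.2,0,0.5],"roll": 0},{"offset": [-0.1,0,0.5],"roll": 0},{"offset": [0,0,0],"roll": 0}]}}

```text
t: 9.5
tool_pos: [0.5992, -0.1812, 0.168]
orientation: [0.36, 3.117, -0.001]
force: [4.0, -2.5, 3.7]
opening: 0.0117
```

>>> {"fn": "step_arm", "kwargs": {"deltas": [{"offset": [0,0,0.3],"roll": 0},{"offset": [0,0,0.3],"roll": 0},{"offset": [0,0,0],"roll": 0}]}}

```text
t: 9.88
tool_pos: [0.6001, -0.1814, 0.1629]
orientation: [0.359, 3.114, -0.002]
force: [7.0, -3.0, 6.1]
opening: 0.0116
```

>>> {"fn": "step_arm", "kwargs": {"deltas": [{"offset": [-0.1,0,0.2],"roll": 0},{"offset": [0,0,0],"roll": 0}]}}

```text
t: 10.12
tool_pos: [0.6005, -0.1815, 0.1606]
orientation: [0.36, 3.116, -0.002]
force: [5.0, -3.2, 6.1]
opening: 0.0117
```

>>> {"fn": "step_arm", "kwargs": {"deltas": [{"offset": [-0.1,0,0.1],"roll": 0},{"offset": [0,0,0],"roll": 0}]}}

```text
t: 10.38
tool_pos: [0.6008, -0.1816, 0.1592]
orientation: [0.36, 3.117, -0.001]
force: [4.1, -0.9, 5.0]
opening: 0.0116
```

>>> {"fn": "step_arm", "kwargs": {"deltas": [{"offset": [0,0,0.2],"roll": 0},{"offset": [0,0,0.1],"roll": 0},{"offset": [0,0,0],"roll": 0}]}}

```text
t: 10.75
tool_pos: [0.6012, -0.1817, 0.1564]
orientation: [0.36, 3.116, -0.001]
force: [4.2, -1.8, 4.9]
opening: 0.0118
```

>>> {"fn": "step_arm", "kwargs": {"deltas": [{"offset": [0,0,0.2],"roll": 0},{"offset": [0,0,0],"roll": 0}]}}

```text
t: 11.0
tool_pos: [0.6014, -0.1817, 0.1545]
orientation: [0.36, 3.116, -0.002]
force: [6.5, -2.8, 5.5]
opening: 0.012
```

>>> {"fn": "step_arm", "kwargs": {"deltas": [{"offset": [0,0,0.15],"roll": 0},{"offset": [0,0,0.15],"roll": 0},{"offset": [0,0,0],"roll": 0}]}}

```text
t: 11.38
tool_pos: [0.6016, -0.1818, 0.1517]
orientation: [0.36, 3.115, -0.002]
force: [5.4, -3.1, 5.7]
opening: 0.0118
```

>>> {"fn": "step_arm", "kwargs": {"deltas": [{"offset": [0,0,0.15],"roll": 0},{"offset": [0,0,0.15],"roll": 0},{"offset": [0,0,0],"roll": 0}]}}

```text
t: 11.75
tool_pos: [0.6018, -0.1819, 0.15]
orientation: [0.359, 3.115, -0.002]
force: [2.8, -1.1, 12.7]
opening: 0.0119
```

>>> {"fn": "step_arm", "kwargs": {"deltas": [{"offset": [0,0,0],"roll": 0}]}}

```text
t: 11.88
tool_pos: [0.6018, -0.1819, 0.15]
orientation: [0.359, 3.115, -0.002]
force: [2.2, -1.8, 12.5]
opening: 0.0118
```

>>> {"fn": "step_arm", "kwargs": {"deltas": [{"offset": [0,0,-0.05],"roll": 0},{"offset": [0,0,0],"roll": 0},{"offset": [0,0,0],"roll": 0}]}}

```text
t: 12.25
tool_pos: [0.6018, -0.1819, 0.1502]
orientation: [0.359, 3.115, -0.002]
force: [3.0, -1.4, 10.6]
opening: 0.0118
```

>>> {"fn": "step_arm", "kwargs": {"deltas": [{"offset": [0,0,-0.15],"roll": 0},{"offset": [0,0,-0.07],"roll": 0},{"offset": [0,0,0],"roll": 0}]}}

```text
t: 12.62
tool_pos: [0.6016, -0.1818, 0.1512]
orientation: [0.36, 3.115, -0.002]
force: [6.7, -3.2, 4.7]
opening: 0.0121
```

>>> {"fn": "step_arm", "kwargs": {"deltas": [{"offset": [0,0,0],"roll": 0},{"offset": [0,0,0],"roll": 0},{"offset": [0,0,0],"roll": 0},{"offset": [0,0,-4],"roll": 0},{"offset": [0,0,-4],"roll": 0},{"offset": [0,0,-4],"roll": 0},{"offset": [3,3,-3],"roll": 0},{"offset": [3,5,0],"roll": 0},{"offset": [3,5,0],"roll": 0.1},{"offset": [0,3,0],"roll": 0}], "fingers": 4}}

```text
t: 13.88
tool_pos: [0.5496, -0.0031, 0.2998]
orientation: [-0.515, -3.099, -0.001]
force: [0.6, -1.4, 0.6]
opening: 0.0398
```

```bash
cat > g.py <<'E'
from h import *
import sys
st()
a=cams.read_camera("scene"); b=cams.read_camera("top"); w=cams.read_camera("wrist"); save(w,sys.argv[1])
for n in sys.argv[2:]:
    ds=[cams.pinpoint(p,n) for p in (a,b,w)]
    print(n,[[(np.round(d["xy"]).tolist(),round(d["score"],2)) for d in D[:5]] for D in ds])
    best=None
    import itertools
    for c in itertools.product(*[[d for d in D if d["score"]>.35] or [None] for D in ds]):
        k=[(p,d["xy"]) for p,d in zip((a,b,w),c) if d]
        if len(k)<2: continue
        X,e=tri([q[0] for q in k],[q[1] for q in k])
        if e<.01: print("   ",np.round(X,4),round(e,4),len(k), [np.round(d["xy"]).tolist() if d else None for d in c])
E
python3 g.py w3 hookA pegA_tip hookB pegB_tip roll_centre
```

```text
t 13.88 pos [ 0.5496 -0.0031  0.2998] R [[-0.946, 0.324, 0.0], [0.324, 0.946, 0.0], [0.0, 0.0, -1.0]] F [ 0.6 -1.4  0.6] op 0.0398
hookA [[([342.0, 240.0], 0.78), ([196.0, 283.0], 0.58)], [], []]
pegA_tip [[([299.0, 263.0], 0.8)], [], [([330.0, 332.0], 0.79)]]
    [ 0.6417 -0.0198  0.166 ] 0.0008 2 [[299.0, 263.0], None, [330.0, 332.0]]
hookB [[([291.0, 196.0], 0.67)], [([403.0, 288.0], 0.9)], [([97.0, 234.0], 0.56)]]
    [ 0.506  -0.158   0.1762] 0.002 3 [[291.0, 196.0], [403.0, 288.0], [97.0, 234.0]]
pegB_tip [[([251.0, 212.0], 0.74)], [([418.0, 234.0], 0.97)], []]
    [ 0.6024 -0.1847  0.1801] 0.0019 2 [[251.0, 212.0], [418.0, 234.0], None]
roll_centre [[([421.0, 364.0], 0.79), ([346.0, 363.0], 0.7), ([200.0, 322.0], 0.67), ([319.0, 261.0], 0.66)], [([390.0, 153.0], 0.94), ([213.0, 244.0], 0.52)], [([269.0, 418.0], 0.94), ([322.0, 278.0], 0.81), ([152.0, 38.0], 0.72)]]
    [ 0.7893 -0.1459  0.0463] 0.0044 3 [[200.0, 322.0], [390.0, 153.0], [269.0, 418.0]]
```

View pics/w3.png

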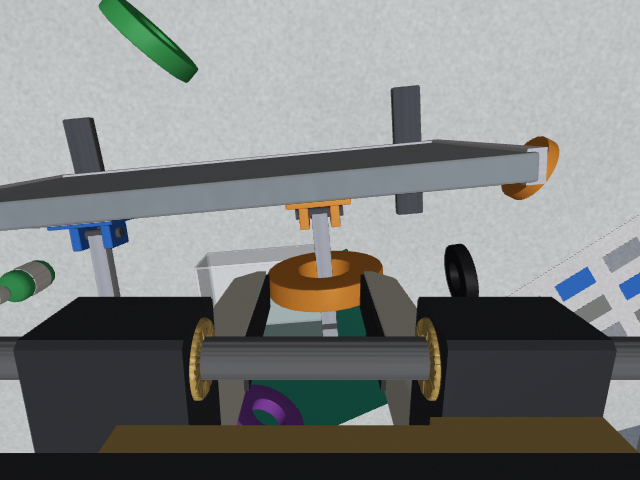

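>>> {"fn": "step_arm", "kwargs": {"deltas": [{"offset": [0,0,0],"roll": 0.164},{"offset": [0,0,0],"roll": 0.164},{"offset": [0,0,0],"roll": 0.164},{"offset": [0,0,0],"roll": 0.164},{"offset": [0,0,0],"roll": 0.164},{"offset": [0,0,0],"roll": 0.164},{"offset": [0,0,0],"roll": 0.164},{"offset": [0,0,0],"roll": 0.164},{"offset": [0,0,0],"roll": 0.164},{"offset": [0,0,0],"roll": 0}], "fingers": 5}}

```text
t: 16.02
tool_pos: [0.551, -0.0056, 0.2995]
orientation: [2.465, 1.947, 0.0]
force: [-0.6, -0.2, -0.3]
opening: 0.0499
```

```bash
python3 g.py w4 hookA pegA_tip pegB_tip hookB roll_centre; python3 -c "
from plant import robot;print(robot.read_state()['q'])"
```

```text
t 16.02 pos [ 0.551  -0.0056  0.2995] R [[0.232, 0.973, 0.0], [0.973, -0.232, -0.0], [-0.0, 0.0, -1.0]] F [-0.6 -0.2 -0.3] op 0.0499
hookA [[([345.0, 242.0], 0.81), ([318.0, 262.0], 0.57)], [], [([303.0, 215.0], 0.67)]]
    [0.5417 0.0046 0.1629] 0.0022 2 [[345.0, 242.0], None, [303.0, 215.0]]
pegA_tip [[], [([489.0, 273.0], 0.47)], [([434.0, 214.0], 0.82)]]
pegB_tip [[([249.0, 211.0], 0.57)], [([416.0, 235.0], 0.83)], []]
    [ 0.6033 -0.1838  0.1837] 0.0023 2 [[249.0, 211.0], [416.0, 235.0], None]
hookB [[([290.0, 197.0], 0.68)], [([405.0, 290.0], 0.63)], [([301.0, 409.0], 0.92)]]
    [ 0.5026 -0.1635  0.1686] 0.0035 3 [[290.0, 197.0], [405.0, 290.0], [301.0, 409.0]]
roll_centre [[([423.0, 361.0], 0.93), ([320.0, 259.0], 0.89), ([344.0, 368.0], 0.78), ([200.0, 324.0], 0.7)], [([368.0, 366.0], 0.92), ([212.0, 246.0], 0.67), ([388.0, 151.0], 0.58)], [([556.0, 272.0], 0.79), ([374.0, 212.0], 0.64)]]
    [ 0.7921 -0.1459  0.0449] 0.0016 3 [[200.0, 324.0], [388.0, 151.0], [556.0, 272.0]]
[-1.03241956e-01 -2.18718372e-02  1.50017415e+00  1.72831255e-06
  1.66329384e+00  1.31682057e-01]
```

View pics/w4.png

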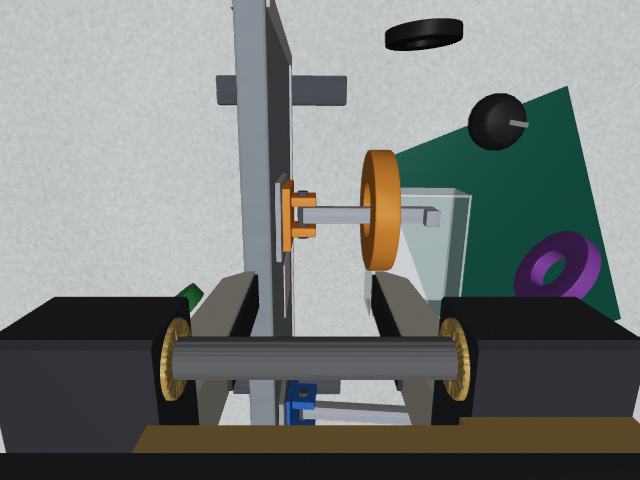

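```bash
cat > k.py <<'E'
from h import *
w=cams.read_camera("wrist"); r=-.233; ux=np.array([np.cos(r),np.sin(r),0]); h=np.array([.5445,.003,.166])
for s in (0,45,50,55,60,65,100): print(s,"axis",proj(w,h+ux*s/1e3),"top",proj(w,h+ux*s/1e3+[0,0,.031]))
print([ (d["xy"],d["score"]) for d in cams.silhouettes(w,"roll_centre")])
t=np.array(robot.read_state()["tool_pos"]); print((t-h)@ux, (t-h)@np.array([-ux[1],ux[0],0]))
E
python3 k.py
```

```text
0 axis [304.87294152 214.79089894] top [303.8319578  224.00167033]
45 axis [363.89498497 214.65405826] top [369.28092463 223.85034496]
50 axis [370.4532866  214.63885305] top [376.55339701 223.83353018]
55 axis [377.01164759 214.62364771] top [383.82594239 223.81671524]
60 axis [383.57006794 214.60844222] top [391.09856076 223.79990013]
65 axis [390.12854767 214.5932366 ] top [398.37125213 223.78308485]
100 axis [436.03956799 214.4867934 ] top [449.28213577 223.66537316]
[([424.1, 31.2], 0.84), ([376.9, 209.8], 0.78), ([194.0, 294.3], 0.76), ([563.8, 268.9], 0.64)]
0.008329330200736364 -0.006889825810962501
```

The view shows the roll's rim at columns 373–400, so it sits 57 mm out on the peg, and the blue peg is out at lower left. The fingers, opened to 2.8 cm, fit between bracket and lip.

>>> {"fn": "step_arm", "kwargs": {"deltas": [{"offset": [0.35,2.4,0],"roll": 0},{"offset": [0.35,2.4,0],"roll": 0},{"offset": [0,0,3],"roll": 0},{"offset": [0,0,3],"roll": 0},{"offset": [0,0,2],"roll": 0},{"offset": [0,0,0],"roll": 0}], "fingers": 2.8}}

```text
t: 17.77
tool_pos: [0.5982, -0.0099, 0.2175]
orientation: [-2.465, -1.944, 0.004]
force: [0.4, 0.3, 0.4]
opening: 0.028
```

```bash
cat > k2.py <<'E'
from h import *
st(); a=cams.read_camera("scene"); w=cams.read_camera("wrist")
i=cv2.cvtColor(np.hstack([cv2.resize(a["pixels"][170:310,250:410],(400,350),interpolation=cv2.INTER_CUBIC),cv2.resize(w["pixels"][120:400,160:480],(400,350))]),cv2.COLOR_RGB2BGR); cv2.imwrite("pics/m1.png",i)
r=-.233; ux=np.array([np.cos(r),np.sin(r),0]); h=np.array([.5445,.003,.166]);t=np.array(robot.read_state()["tool_pos"]); print((t-h)@ux, (t-h)@np.array([-ux[1],ux[0],0]))
E
python3 k2.py
```

```text
t 17.77 pos [ 0.5982 -0.0099  0.2175] R [[0.233, 0.973, -0.004], [0.973, -0.233, 0.0], [-0.0, -0.004, -1.0]] F [0.4 0.3 0.4] op 0.028
0.05670002249128972 9.285229708308597e-05
```

View pics/m1.png

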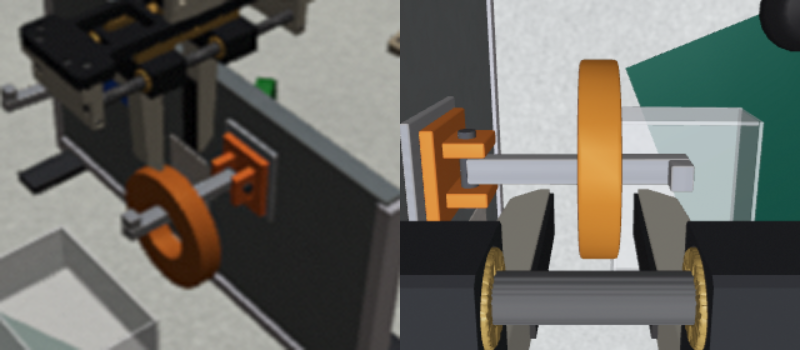

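The ring is centred between the fingers (ring at crop column 600, gap 550–637). I'll descend and grip.

>>> {"fn": "step_arm", "kwargs": {"deltas": [{"offset": [0,0.05,1.5],"roll": 0},{"offset": [0,0,1.5],"roll": 0},{"offset": [0,0,0.9],"roll": 0},{"offset": [0,0,0],"roll": 0}]}}

```text
t: 18.38
tool_pos: [0.5989, -0.01, 0.1789]
orientation: [-2.465, -1.945, 0.003]
force: [0.2, 0.3, 0.0]
opening: 0.028
```

>>> {"fn": "step_arm", "kwargs": {"deltas": [{"offset": [0,0,0],"roll": 0},{"offset": [0,0,0],"roll": 0},{"offset": [0,0,0],"roll": 0},{"offset": [0,0,0],"roll": 0}], "fingers": 0, "grip_force": 25}}

```text
t: 18.88
tool_pos: [0.6008, -0.0103, 0.1816]
orientation: [2.465, 1.944, 0.003]
force: [3.3, -1.3, 4.5]
opening: 0.009
```

>>> {"fn": "step_arm", "kwargs": {"deltas": [{"offset": [0,0,-0.5],"roll": 0},{"offset": [0,0,-0.5],"roll": 0},{"offset": [0,0,-0.5],"roll": 0},{"offset": [0,0,-0.5],"roll": 0},{"offset": [0,0,0],"roll": 0}]}}

```text
t: 19.5
tool_pos: [0.6001, -0.0101, 0.2011]
orientation: [2.466, 1.945, 0.001]
force: [-0.5, -1.1, -1.3]
opening: 0.0086
```

```bash
sed -i 's/pics\/m1/pics\/m2/' k2.py; python3 k2.py
```

```text
t 19.5 pos [ 0.6001 -0.0101  0.2011] R [[0.233, 0.973, 0.001], [0.973, -0.233, -0.0], [0.0, 0.001, -1.0]] F [-0.5 -1.1 -1.3] op 0.0086
0.05679007249837362 1.1362789850268294e-05
```

View pics/m2.png

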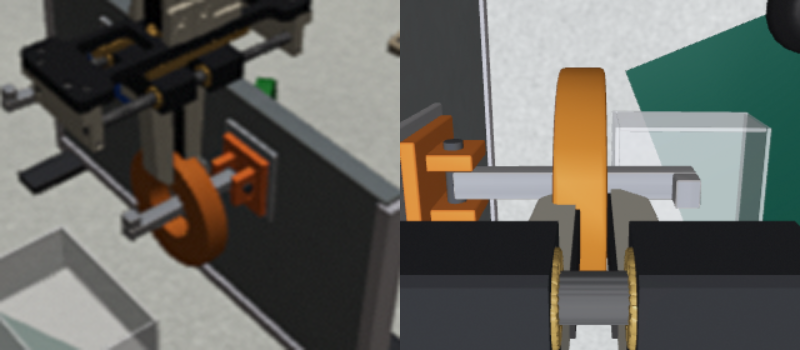

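>>> {"fn": "step_arm", "kwargs": {"deltas": [{"offset": [0,0,0],"roll": 0},{"offset": [0,0,0],"roll": 0},{"offset": [0,0,0],"roll": 0}], "fingers": 0, "grip_force": 14}}

```text
t: 19.98
tool_pos: [0.5997, -0.0101, 0.2003]
orientation: [-2.466, -1.946, 0.0]
force: [-0.1, 0.2, -2.1]
opening: 0.0092
```

```bash
cat > k3.py <<'E'
from h import *
st(); a=cams.read_camera("scene"); w=cams.read_camera("wrist")
t=np.array(robot.read_state()["tool_pos"]); r=-.233; ux=np.array([np.cos(r),np.sin(r),0])
S=[d for d in cams.silhouettes(w,"roll_centre")]
im=w["pixels"].copy()
for d in S: print(np.round(d["xy"]),d["mask"].sum())
big=cv2.cvtColor(cv2.resize(w["pixels"][150:350,230:430],(600,600),interpolation=cv2.INTER_CUBIC),cv2.COLOR_RGB2BGR); cv2.imwrite("pics/m3.png",big)
for z in (-.02,0,.0188): print(z,[np.round(proj(w,t+ux*s+[0,0,z])).tolist() for s in (-.009,0,.009)])
E
python3 k3.py
```

```text
t 19.98 pos [ 0.5997 -0.0101  0.2003] R [[0.233, 0.973, -0.0], [0.973, -0.233, 0.0], [-0.0, -0.0, -1.0]] F [-0.1  0.2 -2.1] op 0.0092
[ 48. 402.] 1472
[305. 246.] 5750
[388.  14.] 3178
[282. 264.] 4002
-0.02 [[298.0, 276.0], [317.0, 276.0], [335.0, 275.0]]
0 [[297.0, 291.0], [317.0, 291.0], [337.0, 291.0]]
0.0188 [[295.0, 310.0], [317.0, 310.0], [340.0, 310.0]]
```

View pics/m3.png

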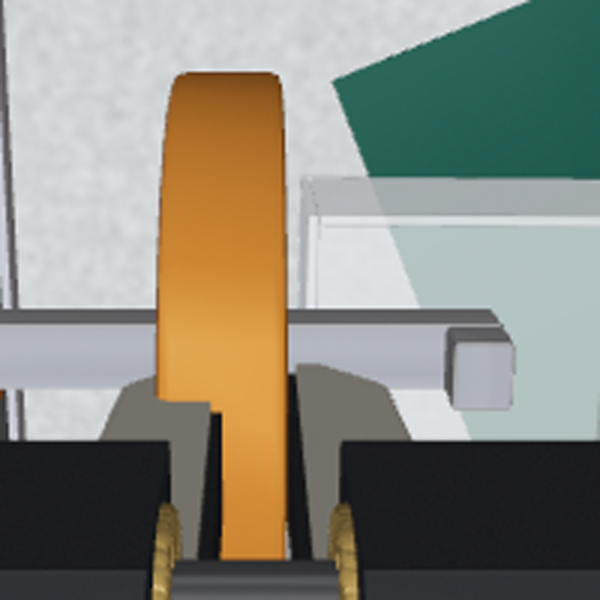

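The enlarged crop shows the ring clear of the peg, but the panel-side finger overlaps the ring, and the opening reads 9 mm against an 18 mm ring. That is not a sound grip, so I'll set the ring back down, release, and regrip gently.

>>> {"fn": "step_arm", "kwargs": {"deltas": [{"offset": [0,0,0.6],"roll": 0},{"offset": [0,0,0.6],"roll": 0},{"offset": [0,0,0.4],"roll": 0},{"offset": [0,0,0.2],"roll": 0},{"offset": [0,0,0],"roll": 0}]}}

```text
t: 20.75
tool_pos: [0.5998, -0.0101, 0.1824]
orientation: [-2.467, -1.946, 0.0]
force: [-0.2, 0.1, -1.0]
opening: 0.0094
```

>>> {"fn": "step_arm", "kwargs": {"deltas": [{"offset": [0,0,0],"roll": 0},{"offset": [0,0,0],"roll": 0},{"offset": [0,0,0],"roll": 0},{"offset": [0,0,0],"roll": 0}], "fingers": 2.8}}

```text
t: 21.25
tool_pos: [0.5999, -0.0101, 0.1825]
orientation: [2.466, 1.946, 0.0]
force: [-0.2, -0.2, -0.2]
opening: 0.028
```

```bash
cat > k4.py <<'E'
from h import *
st(); w=cams.read_camera("wrist")
r=-.233; ux=np.array([np.cos(r),np.sin(r),0]); h=np.array([.5445,.003,.166]);t=np.array(robot.read_state()["tool_pos"]); print("tool s,y",(t-h)@ux, (t-h)@np.array([-ux[1],ux[0],0]))
hsv=cv2.cvtColor(w["pixels"],cv2.COLOR_RGB2HSV); m=(hsv[...,0]<25)&(hsv[...,1]>130)&(hsv[...,2]>50)
uy=np.array([-ux[1],ux[0],0])
for yy in (.03,.036,.042):
    zz=h[2]-.017+np.sqrt(.048**2-yy**2)
    Q=[proj(w,h+ux*s+uy*yy+[0,0,zz-h[2]]) for s in (.04,.05,.06,.07,.08)]
    c=np.flatnonzero(m[int(round(Q[2][1])),270:450])+270
    print(yy,"row",Q[2][1],"amber cols",c.min() if len(c) else None,c.max() if len(c) else None,len(c),"-> s",np.interp([c.min(),c.max()],[q[0] for q in Q],[.04,.05,.06,.07,.08]) if len(c) else None)
E
python3 k4.py
```

```text
t 21.25 pos [ 0.5999 -0.0101  0.1825] R [[0.233, 0.973, 0.0], [0.973, -0.233, -0.0], [-0.0, 0.0, -1.0]] F [-0.2 -0.2 -0.2] op 0.028
tool s,y 0.05687759696948853 3.787465078927294e-05
0.03 row 227.77424408172442 amber cols 283 324 42 -> s [0.04284123 0.05991273]
0.036 row 210.93864184063204 amber cols 284 324 41 -> s [0.04296656 0.06002504]
0.042 row 193.8977634485213 amber cols 285 323 39 -> s [0.04291433 0.05975913]
```

The ring actually sits 5.5 mm nearer the panel than the tool centre. I'll lift, shift and regrip with light force.

>>> {"fn": "step_arm", "kwargs": {"deltas": [{"offset": [0,0,-1.5],"roll": 0},{"offset": [0,0,-1.5],"roll": 0},{"offset": [0,-0.55,0],"roll": 0},{"offset": [0,0,0],"roll": 0}]}}

```text
t: 21.8
tool_pos: [0.5942, -0.0087, 0.2127]
orientation: [2.466, 1.946, 0.0]
force: [-0.1, -0.2, 0.0]
opening: 0.0279
```

```bash
python3 k4.py
```

```text
t 21.8 pos [ 0.5942 -0.0087  0.2127] R [[0.233, 0.973, 0.0], [0.973, -0.233, -0.0], [0.0, 0.0, -1.0]] F [-0.1 -0.2  0. ] op 0.0279
tool s,y 0.05097389160775643 3.983937126228745e-05
0.03 row 213.35911631647377 amber cols 300 334 35 -> s [0.04305729 0.05969157]
0.036 row 199.27205543509697 amber cols 300 334 35 -> s [0.04292806 0.05990521]
0.042 row 185.0180612241802 amber cols 301 333 33 -> s [0.04321889 0.05973573]
```

>>> {"fn": "step_arm", "kwargs": {"deltas": [{"offset": [0,0.04,1.5],"roll": 0},{"offset": [0,0,1.2],"roll": 0},{"offset": [0,0,0.7],"roll": 0},{"offset": [0,0,0],"roll": 0}]}}

```text
t: 22.35
tool_pos: [0.5941, -0.0089, 0.177]
orientation: [-2.465, -1.945, 0.003]
force: [0.5, 0.1, 0.8]
opening: 0.0279
```

>>> {"fn": "step_arm", "kwargs": {"deltas": [{"offset": [0,0,0],"roll": 0},{"offset": [0,0,0],"roll": 0},{"offset": [0,0,0],"roll": 0}], "fingers": 1.2, "grip_force": 10}}

```text
t: 22.72
tool_pos: [0.5955, -0.009, 0.1792]
orientation: [2.466, 1.945, 0.002]
force: [1.9, 0.1, -0.5]
opening: 0.0123
```

```bash
python3 k4.py
```

```text
t 22.73 pos [ 0.5955 -0.009   0.1792] R [[0.233, 0.973, 0.002], [0.973, -0.233, -0.0], [0.0, 0.002, -1.0]] F [ 1.9  0.1 -0.5] op 0.0123
tool s,y 0.05225740637880276 6.096120267923337e-05
0.03 row 229.7268567092992 amber cols 286 329 44 -> s [0.04       0.05736527]
0.036 row 212.52798399374913 amber cols 288 329 42 -> s [0.04037804 0.0575372 ]
0.042 row 195.11911539978155 amber cols 290 329 40 -> s [0.04083389 0.05781225]
```

>>> {"fn": "step_arm", "kwargs": {"deltas": [{"offset": [0,0,0],"roll": 0},{"offset": [0,0,0],"roll": 0},{"offset": [0,-0.45,0],"roll": 0},{"offset": [0,0,0],"roll": 0}], "fingers": 2.8}}

```text
t: 23.28
tool_pos: [0.5901, -0.0077, 0.1783]
orientation: [-2.466, -1.946, 0.0]
force: [-0.5, -0.3, 0.0]
opening: 0.0279
```

```bash
python3 k4.py
```

```text
t 23.27 pos [ 0.5901 -0.0077  0.1783] R [[0.233, 0.973, -0.0], [0.973, -0.233, 0.0], [-0.0, -0.0, -1.0]] F [-0.5 -0.3  0. ] op 0.0279
tool s,y 0.04697460864153847 0.00010356079311606343
0.03 row 230.2979298254253 amber cols 300 342 43 -> s [0.04       0.05701714]
0.036 row 212.9860366550906 amber cols 301 342 42 -> s [0.04024153 0.0573066 ]
0.042 row 195.461319682574 amber cols 301 340 40 -> s [0.04002591 0.0569146 ]
```

>>> {"fn": "step_arm", "kwargs": {"deltas": [{"offset": [0,0,0],"roll": 0},{"offset": [0,0,0],"roll": 0},{"offset": [0,0,0],"roll": 0}], "fingers": 0, "grip_force": 10}}

```text
t: 23.7
tool_pos: [0.5908, -0.008, 0.1787]
orientation: [2.466, 1.945, 0.001]
force: [0.4, -0.5, 2.1]
opening: 0.0087
```

```bash
python3 k4.py
```

```text
t 23.7 pos [ 0.5908 -0.008   0.1787] R [[0.233, 0.973, 0.001], [0.973, -0.233, -0.0], [0.0, 0.001, -1.0]] F [ 0.4 -0.5  2.1] op 0.0087
tool s,y 0.047558060596659325 1.8442234490750053e-05
0.03 row 229.93159032422633 amber cols 283 325 43 -> s [0.04       0.05087407]
0.036 row 212.67257660537942 amber cols 284 324 41 -> s [0.04       0.05058236]
0.042 row 195.20348416484177 amber cols 285 324 40 -> s [0.04       0.05076429]
```

>>> {"fn": "step_arm", "kwargs": {"deltas": [{"offset": [0,0,0],"roll": 0},{"offset": [0,0,-0.6],"roll": 0},{"offset": [0,0,-0.6],"roll": 0},{"offset": [0,0,-0.6],"roll": 0},{"offset": [0.6,0,0],"roll": 0},{"offset": [-1.2,0,0],"roll": 0},{"offset": [1.2,0,0],"roll": 0},{"offset": [-0.6,0,-0.2],"roll": 0},{"offset": [0,0,0],"roll": 0}], "grip_force": 25}}

```text
t: 24.88
tool_pos: [0.5904, -0.0083, 0.1986]
orientation: [2.466, 1.945, -0.0]
force: [0.5, -0.7, -0.6]
opening: 0.0085
```

```bash
cat > k5.py <<'E'
from h import *
st(); a=cams.read_camera("scene"); w=cams.read_camera("wrist"); b=cams.read_camera("top")
s=robot.read_state(); t=np.array(s["tool_pos"]); r=-.233; ux=np.array([np.cos(r),np.sin(r),0]); uy=np.array([-ux[1],ux[0],0])
c=[[d["xy"] for d in cams.pinpoint(p,"roll_centre")] for p in (a,b,w)]
import itertools
L=[]
for x in itertools.product(*c):
    X,e=tri([a,b,w],x); 
    L.append((np.linalg.norm(X[:2]-t[:2]),X,e))
for x in itertools.product(c[0],c[2]):
    X,e=tri([a,w],x); L.append((np.linalg.norm(X[:2]-t[:2]),X,e))
for d,X,e in sorted(L,key=lambda q:q[2]):
    if d<.06 and e<.01: print("roll",np.round(X,4),round(e,4),"rel tool: s,y,z mm",np.round([(X-t)@ux*1e3,(X-t)@uy*1e3,(X-t)[2]*1e3],1))
hA=np.array([.5445,.003,.166]); print("tool s,y vs A",(t-hA)@ux,(t-hA)@uy)
E
python3 k5.py
```

```text
t 24.88 pos [ 0.5904 -0.0083  0.1986] R [[0.233, 0.972, 0.0], [0.972, -0.233, -0.0], [-0.0, 0.0, -1.0]] F [ 0.5 -0.7 -0.6] op 0.0085
tool s,y vs A 0.0472425632345329 -0.0001226144970126884
```

```bash
cat > k6.py <<'E'
from h import *
from scipy.optimize import least_squares
r=-.233; ux=np.array([np.cos(r),np.sin(r),0]); uy=np.array([-ux[1],ux[0],0]); uz=np.array([0,0,1.])
A=np.array([.5445,.003,.166])
def mask(p): 
    h=cv2.cvtColor(p["pixels"],cv2.COLOR_RGB2HSV); return ((h[...,0]>5)&(h[...,0]<18)&(h[...,1]>140)&(h[...,2]>40)).astype(np.uint8)
def ring(p,c,tilt,shape=(480,640)):
    # render ring silhouette (outer cyl minus nothing): sample points
    th=np.linspace(0,2*np.pi,60); out=np.zeros(shape,np.uint8)
    ax=np.cos(tilt)*ux+np.sin(tilt)*uz; up=-np.sin(tilt)*ux+np.cos(tilt)*uz
    pts=np.array([proj(p,c+ax*w+.048*(np.cos(t)*uy+np.sin(t)*up)) for w in (-.009,.009) for t in th])
    cv2.fillConvexPoly(out,cv2.convexHull(np.round(pts*8).astype(np.int32)),1,shift=3)
    return out
def fit(ps,names=("scene","wrist"),box=None,base=A,x0=(.045,0,0)):
    best=[]
    M=[mask(p) for p in ps]
    def cost(v):
        c=base+ux*v[0]+uy*v[1]+uz*v[2]; s=0
        for p,m in zip(ps,M):
            k=ring(p,c,v[3]); h=(k&m).sum(); s+= h/(k.sum()+1e-9)   # maximise amber share of disc
            ko=cv2.dilate(k,np.ones((9,9)))-k; s-=(ko&m).sum()/(ko.sum()+1e-9)
        return -s
    from scipy.optimize import minimize
    R=[minimize(cost,[*x0[:2],z,ti],method="Nelder-Mead",options=dict(initial_simplex=np.array([[*x0[:2],z,ti]]+[[x0[0]+.012*(i==0),x0[1]+.01*(i==1),z+.012*(i==2),ti+.25*(i==3)] for i in range(4)]),maxiter=150)) for z in (x0[2]-.01,x0[2]+.01) for ti in (-.15,.15)]
    return min(R,key=lambda q:q.fun)
if __name__=="__main__":
    st(); a=cams.read_camera("scene"); w=cams.read_camera("wrist")
    for ps in ([a],[a,w],[w]):
        q=fit(ps); print(np.round(q.x,4),round(q.fun,3))
    n,l,s,c=cv2.connectedComponentsWithStats(mask(a)); print([x.tolist() for x in s[1:] if x[4]>60])
    cv2.imwrite("pics/mA.png",mask(a)*255)
E
python3 k6.py
```

```text
t 25.18 pos [ 0.5904 -0.0079  0.1984] R [[0.233, 0.973, -0.0], [0.973, -0.233, 0.0], [-0.0, -0.0, -1.0]] F [-0.1  0.5 -1.3] op 0.0092
[ 0.0413 -0.0011  0.0002 -0.0702] -0.578
[ 0.0412 -0.0008 -0.0045 -0.0151] -1.241
[ 0.0427  0.0026 -0.0154  0.0388] -0.742
[[181, 0, 104, 61, 3416], [394, 12, 73, 50, 1393], [177, 45, 110, 86, 3950], [352, 69, 51, 38, 912], [315, 223, 43, 51, 1198], [306, 228, 16, 24, 188], [405, 349, 37, 27, 727]]
```

>>> {"fn": "step_arm", "kwargs": {"deltas": [{"offset": [0,0,-0.7],"roll": 0},{"offset": [0,1,0],"roll": 0},{"offset": [0,1.3,0],"roll": 0},{"offset": [0,1.4,0],"roll": 0},{"offset": [0,1.4,0],"roll": 0},{"offset": [0,1.4,0],"roll": 0},{"offset": [0,1,0],"roll": 0},{"offset": [0,0.5,0],"roll": 0},{"offset": [0,0,0],"roll": 0}]}}

```text
t: 26.4
tool_pos: [0.6684, -0.0266, 0.2052]
orientation: [-2.466, -1.945, 0.0]
force: [0.1, 0.1, -1.5]
opening: 0.0087
```

```bash
python3 k5.py; cat > k7.py <<'E'
from k6 import *
a=cams.read_camera("scene"); w=cams.read_camera("wrist")
t=np.array(robot.read_state()["tool_pos"])
for ps in ([a],[a,w]):
    q=fit(ps,base=t,x0=(-.006,0,-.03)); print("ring rel tool s,y,z,tilt",np.round(q.x,4),round(q.fun,3))
for n in ("pegB_tip","hookB","pegA_tip","hookA"):
    print(n,[[(np.round(d["xy"]).tolist(),round(d["score"],2)) for d in cams.pinpoint(p,n)[:3]] for p in (a,w)])
E
python3 k7.py
```

```text
t 26.4 pos [ 0.6684 -0.0266  0.2052] R [[0.233, 0.973, -0.0], [0.973, -0.233, 0.0], [-0.0, -0.0, -1.0]] F [ 0.1  0.1 -1.5] op 0.0087
tool s,y vs A 0.12698175055156719 -3.983032093765394e-05
ring rel tool s,y,z,tilt [-0.0093 -0.0053 -0.0359 -0.0488] -0.735
ring rel tool s,y,z,tilt [-0.008   0.0031 -0.0384 -0.0559] -1.377
pegB_tip [[], []]
hookB [[], []]
pegA_tip [[([301.0, 265.0], 0.77)], [([262.0, 258.0], 0.66), ([79.0, 262.0], 0.29)]]
hookA [[([346.0, 241.0], 0.8)], [([78.0, 261.0], 0.73)]]
```

>>> {"fn": "step_arm", "kwargs": {"deltas": [{"offset": [-1.2,0.8,-0.2],"roll": 0},{"offset": [-2.4,0,0],"roll": 0},{"offset": [-2.4,0,0],"roll": 0},{"offset": [-2.4,0,0],"roll": 0},{"offset": [-2.4,0,0],"roll": 0},{"offset": [-2.4,0,0],"roll": 0},{"offset": [-2.4,0,0],"roll": 0},{"offset": [-1.15,0,0],"roll": 0},{"offset": [0,0,0],"roll": 0},{"offset": [0,0,0],"roll": 0}]}}

```text
t: 28.45
tool_pos: [0.6373, -0.1906, 0.2074]
orientation: [-2.466, -1.946, -0.0]
force: [0.2, -0.3, -1.9]
opening: 0.0086
```

```bash
python3 k7.py; python3 - <<'E'
from k6 import *
st(); a=cams.read_camera("scene"); w=cams.read_camera("wrist"); b=cams.read_camera("top")
t=np.array(robot.read_state()["tool_pos"]); hB=np.array([.5062,-.160,.168]); print("tool s,y vs B",(t-hB)@ux,(t-hB)@uy)
for s,z in ((0,0),(.1,0),(.1,.005)): print("pred",s,z,[np.round(proj(p,hB+ux*s+uz*z)).tolist() for p in (a,b,w)])
i=np.vstack([np.hstack([cv2.resize(a["pixels"][150:270,190:350],(400,300),interpolation=cv2.INTER_CUBIC),cv2.resize(b["pixels"][195:315,330:490],(400,300),interpolation=cv2.INTER_CUBIC)]),cv2.resize(w["pixels"][120:330,0:560],(800,300))])
cv2.imwrite("pics/m4.png",cv2.cvtColor(i,cv2.COLOR_RGB2BGR))
E
```

```text
ring rel tool s,y,z,tilt [-0.0068 -0.0026 -0.0339 -0.0832] -0.757
ring rel tool s,y,z,tilt [-0.0066  0.0023 -0.0387 -0.0243] -1.409
pegB_tip [[([252.0, 211.0], 0.53)], [([240.0, 270.0], 0.8)]]
hookB [[([292.0, 197.0], 0.59), ([278.0, 375.0], 0.16)], [([56.0, 266.0], 0.92)]]
pegA_tip [[([301.0, 264.0], 0.55)], [([302.0, 97.0], 0.27)]]
hookA [[([344.0, 242.0], 0.68)], [([242.0, 269.0], 0.66)]]
t 28.95 pos [ 0.6371 -0.1911  0.2075] R [[0.233, 0.973, 0.0], [0.973, -0.233, -0.0], [-0.0, 0.0, -1.0]] F [ 0.7 -0.6 -1.2] op 0.009
tool s,y vs B 0.1345094725252229 -0.0001750996699839009
pred 0 0 [[292.0, 199.0], [404.0, 288.0], [67.0, 263.0]]
pred 0.1 0 [[251.0, 217.0], [415.0, 235.0], [252.0, 263.0]]
pred 0.1 0.005 [[250.0, 215.0], [416.0, 234.0], [251.0, 266.0]]
```

View pics/m4.png

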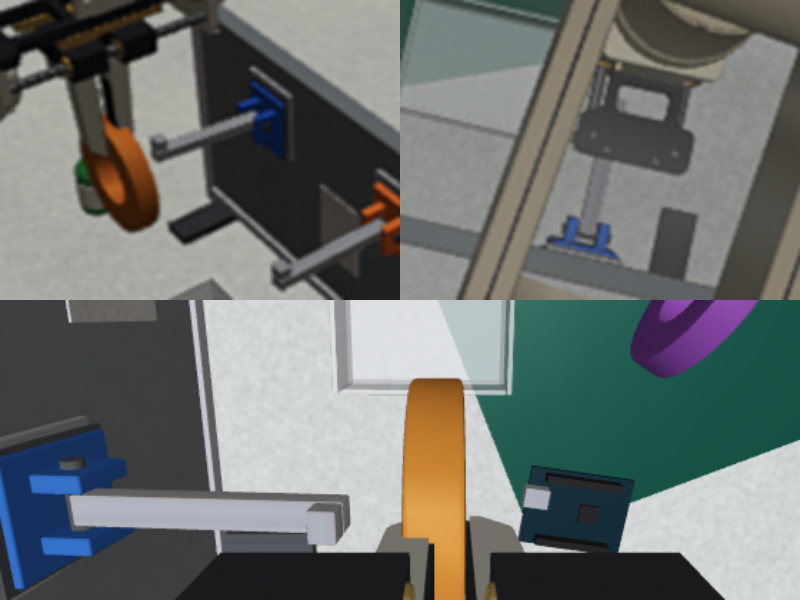

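The views show the ring held upright in front of the blue peg; the tip is at scene (252,211) and the peg tilts slightly up, by about 0.1 rad. I'll raise 8 mm to centre the hole on the tip and move in.

>>> {"fn": "step_arm", "kwargs": {"deltas": [{"offset": [0,0,-0.8],"roll": 0},{"offset": [0,-1,0],"roll": 0},{"offset": [0,-1,0],"roll": 0},{"offset": [0,-1,0],"roll": 0},{"offset": [0,-1,0],"roll": 0},{"offset": [0,0,0],"roll": 0}]}}

```text
t: 29.85
tool_pos: [0.5975, -0.1818, 0.2156]
orientation: [2.467, 1.945, 0.0]
force: [0.9, -0.3, -1.5]
opening: 0.0086
```

```bash
python3 k7.py; python3 -c "
from h import *
st()"
```

```text
ring rel tool s,y,z,tilt [-0.0067 -0.0011 -0.0317 -0.0945] -0.698
ring rel tool s,y,z,tilt [-0.0068  0.0028 -0.0393 -0.0235] -1.356
pegB_tip [[([251.0, 209.0], 0.68)], []]
hookB [[([291.0, 197.0], 0.69)], [([136.0, 259.0], 0.78)]]
pegA_tip [[], []]
hookA [[([341.0, 239.0], 0.84), ([300.0, 262.0], 0.22)], []]
t 30.35 pos [ 0.5982 -0.1819  0.2153] R [[0.233, 0.973, -0.0], [0.973, -0.233, 0.0], [0.0, -0.0, -1.0]] F [ 0.5 -0.1 -1.6] op 0.009
```

>>> {"fn": "step_arm", "kwargs": {"deltas": [{"offset": [0,-1,0],"roll": 0},{"offset": [0,-1,0],"roll": 0},{"offset": [0,-1,0],"roll": 0},{"offset": [0,-1,0],"roll": 0},{"offset": [0,0,0],"roll": 0}]}}

```text
t: 30.98
tool_pos: [0.5586, -0.1725, 0.2157]
orientation: [2.466, 1.945, 0.0]
force: [0.4, 0.1, -0.6]
opening: 0.0086
```

>>> {"fn": "step_arm", "kwargs": {"deltas": [{"offset": [0,0,0.6],"roll": 0},{"offset": [0,0,0.6],"roll": 0},{"offset": [0,0,0.5],"roll": 0},{"offset": [0,0,0],"roll": 0}]}}

```text
t: 31.48
tool_pos: [0.5589, -0.1724, 0.1974]
orientation: [-2.465, -1.945, 0.001]
force: [0.1, 0.5, -0.8]
opening: 0.0086
```

>>> {"fn": "step_arm", "kwargs": {"deltas": [{"offset": [0,0,0.3],"roll": 0},{"offset": [0,0,0],"roll": 0}]}}

```text
t: 31.72
tool_pos: [0.5592, -0.1726, 0.1953]
orientation: [-2.466, -1.946, 0.0]
force: [-0.3, 0.0, -1.4]
opening: 0.0088
```

>>> {"fn": "step_arm", "kwargs": {"deltas": [{"offset": [0,0,0.3],"roll": 0},{"offset": [0,0,0],"roll": 0}]}}

```text
t: 31.98
tool_pos: [0.5591, -0.1726, 0.1921]
orientation: [-2.466, -1.945, 0.0]
force: [-0.5, 0.6, -1.5]
opening: 0.0086
```

>>> {"fn": "step_arm", "kwargs": {"deltas": [{"offset": [0,0,0.25],"roll": 0},{"offset": [0,0,0],"roll": 0}]}}

```text
t: 32.22
tool_pos: [0.5595, -0.1727, 0.1904]
orientation: [2.466, 1.945, 0.001]
force: [-0.0, -0.3, 1.1]
opening: 0.0089
```

>>> {"fn": "step_arm", "kwargs": {"deltas": [{"offset": [0,0,0.2],"roll": 0},{"offset": [0,0,0],"roll": 0}]}}

```text
t: 32.48
tool_pos: [0.5596, -0.1728, 0.1896]
orientation: [2.465, 1.945, 0.001]
force: [-3.9, 1.2, 8.5]
opening: 0.0088
```

>>> {"fn": "step_arm", "kwargs": {"deltas": [{"offset": [0,0,-0.2],"roll": 0},{"offset": [0,0,0],"roll": 0}]}}

```text
t: 32.72
tool_pos: [0.5595, -0.1727, 0.1902]
orientation: [2.466, 1.945, 0.001]
force: [-0.2, -0.4, 1.8]
opening: 0.0091
```

>>> {"fn": "step_arm", "kwargs": {"deltas": [{"offset": [0,0,0],"roll": 0},{"offset": [0,0,0],"roll": 0},{"offset": [0,0,0],"roll": 0},{"offset": [0,0,0],"roll": 0}], "fingers": 3.2}}

```text
t: 33.22
tool_pos: [0.5592, -0.1726, 0.1898]
orientation: [-2.466, -1.946, 0.0]
force: [0.2, 0.3, -0.6]
opening: 0.0318
```

```bash
sed -i 's/^hsv=/h=h if len(__import__("sys").argv)<2 else np.array([.5062,-.160,.170]);print("sB",(t-h)@ux)\nhsv=/' k4.py; python3 k4.py B; python3 k7.py
```

```text
t 33.23 pos [ 0.5592 -0.1726  0.1898] R [[0.233, 0.973, -0.0], [0.973, -0.233, 0.0], [0.0, -0.0, -1.0]] F [ 0.2  0.3 -0.6] op 0.0318
tool s,y 0.05485648420888311 -0.16744872803008384
sB 0.054485253480328094
0.03 row 225.82657701691522 amber cols 281 328 48 -> s [0.04       0.05924447]
0.036 row 209.33637078444136 amber cols 283 327 45 -> s [0.04       0.05896038]
0.042 row 192.64775845594176 amber cols 286 327 42 -> s [0.04069182 0.05918446]
ring rel tool s,y,z,tilt [-0.0093 -0.0062 -0.0371  0.0264] -0.742
ring rel tool s,y,z,tilt [-0.0037  0.0004 -0.0306  0.0622] -1.54
pegB_tip [[([254.0, 208.0], 0.56)], [([409.0, 280.0], 0.63)]]
hookB [[([291.0, 196.0], 0.95)], [([199.0, 278.0], 0.7)]]
pegA_tip [[([298.0, 266.0], 0.56), ([196.0, 287.0], 0.38)], []]
hookA [[([342.0, 241.0], 0.69)], []]
```

>>> {"fn": "step_arm", "kwargs": {"deltas": [{"offset": [0,-0.3,0],"roll": 0},{"offset": [0,0,-0.4],"roll": 0},{"offset": [0,0,-0.8],"roll": 0},{"offset": [0,0,-1.5],"roll": 0},{"offset": [0,0,0],"roll": 0}]}}

```text
t: 34.4
tool_pos: [0.5575, -0.1724, 0.2195]
orientation: [2.464, 1.944, 0.003]
force: [0.5, -0.4, -0.6]
opening: 0.0321
```

```bash
python3 k4.py B; python3 k7.py|head -2
```

```text
t 34.4 pos [ 0.5575 -0.1724  0.2195] R [[0.233, 0.973, 0.004], [0.973, -0.233, -0.001], [-0.001, 0.004, -1.0]] F [ 0.5 -0.4 -0.6] op 0.0321
tool s,y 0.052678449618009236 -0.167584666679374
sB 0.05230721888945422
0.03 row 211.5581773497311 amber cols 289 329 41 -> s [0.04       0.05917524]
0.036 row 197.68526184541355 amber cols 291 329 39 -> s [0.04013673 0.05935865]
0.042 row 183.65274436786999 amber cols 293 329 37 -> s [0.04083547 0.05965101]
ring rel tool s,y,z,tilt [ 0.0012  0.006  -0.0525  0.0015] -0.783
ring rel tool s,y,z,tilt [-0.0007  0.0001 -0.0583  0.0589] -1.728
```

The ring stayed on the blue peg when the gripper lifted away. Next I'll go over to the orange tip and turn the jaws back.

>>> {"fn": "step_arm", "kwargs": {"deltas": [{"offset": [0,0,-4],"roll": 0},{"offset": [0,0,-4],"roll": 0},{"offset": [0,0,-2],"roll": 0},{"offset": [4,0.9,0],"roll": 0},{"offset": [4,0.9,0],"roll": 0},{"offset": [4,0.9,0],"roll": 0},{"offset": [4,0.9,0],"roll": 0},{"offset": [0.8,0.1,0],"roll": 0},{"offset": [0,0,0],"roll": -0.175},{"offset": [0,0,0],"roll": -0.175},{"offset": [0,0,0],"roll": -0.175},{"offset": [0,0,0],"roll": -0.175}], "fingers": 4}}

```text
t: 36.45
tool_pos: [0.631, -0.0182, 0.3163]
orientation: [-1.643, -2.677, 0.001]
force: [-0.3, -0.1, -0.6]
opening: 0.0399
```

>>> {"fn": "step_arm", "kwargs": {"deltas": [{"offset": [0,0,0],"roll": -0.175},{"offset": [0,0,0],"roll": -0.175},{"offset": [0,0,0],"roll": -0.175},{"offset": [0,0,0],"roll": -0.175},{"offset": [0,0,0],"roll": -0.171},{"offset": [0,0,0],"roll": 0}]}}

```text
t: 37.2
tool_pos: [0.6311, -0.0181, 0.3164]
orientation: [-0.371, -3.119, 0.001]
force: [-0.5, 0.0, -0.1]
opening: 0.0399
```

```bash
cat > k8.py <<'E'
from k6 import *
st(); a=cams.read_camera("scene"); w=cams.read_camera("wrist"); b=cams.read_camera("top")
t=np.array(robot.read_state()["tool_pos"]); print("tool s,y,z vs A",(t-A)@ux,(t-A)@uy,t[2]-A[2])
for s in (0,.1): print("predA",s,[np.round(proj(p,A+ux*s)).tolist() for p in (a,b,w)])
print("predA up",[np.round(proj(p,A+uz*.1)).tolist() for p in (a,b,w)])
for n in ("pegA_tip","hookA","pegB_tip","hookB","roll_centre"):
    print(n,[[(np.round(d["xy"]).tolist(),round(d["score"],2)) for d in cams.pinpoint(p,n)[:4]] for p in (a,b,w)])
hB=np.array([.5062,-.160,.168]); q=fit([a],base=hB,x0=(.05,0,-.015)); print("ring rel hookB (scene)",np.round(q.x,4),q.fun)
E
python3 k8.py
```

```text
t 37.2 pos [ 0.6311 -0.0181  0.3164] R [[-0.972, 0.235, -0.001], [0.235, 0.972, -0.0], [0.001, -0.0, -1.0]] F [-0.5  0.  -0.1] op 0.0399
tool s,y,z vs A 0.08916318554659326 -2.269192684257212e-05 0.15069479261732452
predA 0 [[343.0, 240.0], [314.0, 268.0], [314.0, 104.0]]
predA 0.1 [[299.0, 263.0], [326.0, 215.0], [315.0, 233.0]]
predA up [[344.0, 197.0], [311.0, 265.0], [313.0, 91.0]]
pegA_tip [[([302.0, 262.0], 0.73)], [([327.0, 215.0], 0.82)], [([317.0, 228.0], 0.58)]]
hookA [[([341.0, 242.0], 0.93), ([276.0, 305.0], 0.75)], [([317.0, 267.0], 0.61)], [([318.0, 99.0], 0.76)]]
pegB_tip [[], [([419.0, 236.0], 0.78)], [([101.0, 235.0], 0.88)]]
hookB [[([291.0, 196.0], 0.61)], [], [([84.0, 100.0], 0.65)]]
roll_centre [[([270.0, 211.0], 0.95), ([421.0, 362.0], 0.95), ([199.0, 322.0], 0.58), ([348.0, 364.0], 0.58)], [([410.0, 259.0], 0.96), ([389.0, 152.0], 0.79), ([212.0, 246.0], 0.77), ([368.0, 369.0], 0.7)], [([526.0, 107.0], 0.91), ([447.0, 212.0], 0.78)]]
ring rel hookB (scene) [ 0.0467 -0.0077 -0.0127  0.0131] -0.8065340909083614
```

>>> {"fn": "step_arm", "kwargs": {"deltas": [{"offset": [0.2,0.1,4],"roll": 0},{"offset": [0,0,4],"roll": 0},{"offset": [0,0,4],"roll": 0},{"offset": [0,0,3],"roll": 0},{"offset": [0,0,1.6],"roll": 0},{"offset": [0,0,0],"roll": 0}]}}

```text
t: 38.85
tool_pos: [0.629, -0.0156, 0.1499]
orientation: [-0.368, -3.118, 0.0]
force: [-0.3, 0.7, 0.5]
opening: 0.0402
```

>>> {"fn": "step_arm", "kwargs": {"deltas": [{"offset": [0,0,0],"roll": 0},{"offset": [0,0,0],"roll": 0},{"offset": [0,0,0],"roll": 0},{"offset": [0,0,0],"roll": 0}], "fingers": 0, "grip_force": 20}}

```text
t: 39.35
tool_pos: [0.6301, -0.017, 0.1519]
orientation: [0.369, 3.118, -0.003]
force: [0.3, -5.2, 1.9]
opening: 0.0114
```

>>> {"fn": "step_arm", "kwargs": {"deltas": [{"offset": [0.11,-0.1,-1.37],"roll": 0},{"offset": [0.32,0,-1.35],"roll": 0},{"offset": [0.53,0,-1.27],"roll": 0},{"offset": [0.72,0,-1.18],"roll": 0},{"offset": [0.9,0,-1.05],"roll": 0},{"offset": [0,0,0],"roll": 0}]}}

```text
t: 40.1
tool_pos: [0.6034, -0.0107, 0.2146]
orientation: [0.368, 3.12, -0.001]
force: [-3.6, -3.3, -0.6]
opening: 0.0114
```

>>> {"fn": "step_arm", "kwargs": {"deltas": [{"offset": [1.05,0,-0.9],"roll": 0},{"offset": [1.18,0,-0.72],"roll": 0},{"offset": [1.27,0,-0.53],"roll": 0},{"offset": [0,0,0],"roll": 0}]}}

```text
t: 40.6
tool_pos: [0.5702, -0.0027, 0.2364]
orientation: [0.368, 3.118, -0.001]
force: [-2.0, -4.7, -0.1]
opening: 0.0119
```

>>> {"fn": "step_arm", "kwargs": {"deltas": [{"offset": [1.1,-0.1,-0.3],"roll": 0},{"offset": [0.6,0,-0.1],"roll": 0},{"offset": [0,0,0],"roll": 0}]}}

```text
t: 40.98
tool_pos: [0.5544, 0.0008, 0.2404]
orientation: [0.367, 3.117, 0.001]
force: [3.0, -0.9, 4.6]
opening: 0.0113
```

>>> {"fn": "step_arm", "kwargs": {"deltas": [{"offset": [0.3,0,0],"roll": 0},{"offset": [0.2,0,0],"roll": 0},{"offset": [0,0,0],"roll": 0}]}}

```text
t: 41.35
tool_pos: [0.5504, 0.0017, 0.2409]
orientation: [0.367, 3.115, 0.001]
force: [5.1, -0.7, 7.7]
opening: 0.0109
```

```bash
python3 k8.py | head -5
```

```text
t 41.35 pos [0.5504 0.0017 0.2409] R [[-0.973, 0.232, 0.005], [0.232, 0.973, -0.0], [-0.005, 0.001, -1.0]] F [ 5.1 -0.7  7.7] op 0.0109
tool s,y,z vs A 0.0060976059235982516 0.0001708382790188106 0.07490380572497121
predA 0 [[343.0, 240.0], [314.0, 268.0], [314.0, 235.0]]
predA 0.1 [[299.0, 263.0], [326.0, 215.0], [314.0, 376.0]]
predA up [[344.0, 197.0], [311.0, 265.0], [313.0, 304.0]]
```

>>> {"fn": "step_arm", "kwargs": {"deltas": [{"offset": [0.1,0,-0.4],"roll": 0},{"offset": [0.2,0,-0.2],"roll": 0},{"offset": [0,0,0],"roll": 0}]}}

```text
t: 42.62
tool_pos: [0.5444, 0.003, 0.2424]
orientation: [-0.367, -3.116, -0.001]
force: [3.0, 2.6, -17.2]
opening: 0.0109
```

>>> {"fn": "step_arm", "kwargs": {"deltas": [{"offset": [0.2,0,0],"roll": 0},{"offset": [0,0,0],"roll": 0}]}}

```text
t: 42.88
tool_pos: [0.5427, 0.0033, 0.2428]
orientation: [-0.367, -3.117, -0.001]
force: [3.3, 4.7, -23.9]
opening: 0.0111
```

>>> {"fn": "step_arm", "kwargs": {"deltas": [{"offset": [0,0,0.2],"roll": 0},{"offset": [0,0,0.1],"roll": 0},{"offset": [0,0,0],"roll": 0}]}}

```text
t: 43.25
tool_pos: [0.5438, 0.003, 0.2425]
orientation: [0.368, 3.12, 0.001]
force: [-2.9, 4.8, -10.3]
opening: 0.011
```

>>> {"fn": "step_arm", "kwargs": {"deltas": [{"offset": [0.1,0,0.1],"roll": 0},{"offset": [0,0,0],"roll": 0}]}}

```text
t: 43.5
tool_pos: [0.5437, 0.003, 0.2423]
orientation: [0.368, 3.117, 0.0]
force: [-0.9, 5.3, -3.3]
opening: 0.0105
```

>>> {"fn": "step_arm", "kwargs": {"deltas": [{"offset": [0.2,0.1,0],"roll": 0},{"offset": [0,0,0],"roll": 0}]}}

```text
t: 43.75
tool_pos: [0.5425, 0.0036, 0.2423]
orientation: [0.368, 3.116, -0.002]
force: [3.5, -1.2, 0.9]
opening: 0.0116
```

>>> {"fn": "step_arm", "kwargs": {"deltas": [{"offset": [0.2,0,0],"roll": 0},{"offset": [0,0,0],"roll": 0}]}}

```text
t: 44.0
tool_pos: [0.5402, 0.0042, 0.2423]
orientation: [0.368, 3.116, -0.001]
force: [3.4, -2.8, 5.9]
opening: 0.011
```

>>> {"fn": "step_arm", "kwargs": {"deltas": [{"offset": [0.2,0,-0.1],"roll": 0},{"offset": [0,0,0],"roll": 0}]}}

```text
t: 44.25
tool_pos: [0.5376, 0.0049, 0.2423]
orientation: [0.368, 3.119, -0.001]
force: [3.5, -2.7, 4.6]
opening: 0.0111
```

>>> {"fn": "step_arm", "kwargs": {"deltas": [{"offset": [0.1,0,0],"roll": 0},{"offset": [0,0,0],"roll": 0}]}}

```text
t: 44.5
tool_pos: [0.5367, 0.0052, 0.2423]
orientation: [0.368, 3.119, -0.001]
force: [3.7, -2.7, 5.4]
opening: 0.0109
```

```bash
python3 k8.py | grep -v roll
```

```text
t 44.5 pos [0.5367 0.0052 0.2423] R [[-0.973, 0.233, 0.001], [0.233, 0.973, -0.001], [-0.001, -0.0, -1.0]] F [ 3.7 -2.7  5.4] op 0.0109
tool s,y,z vs A -0.008086076766635473 0.0002846186587651805 0.07632212132124283
predA 0 [[343.0, 240.0], [314.0, 268.0], [313.0, 257.0]]
predA 0.1 [[299.0, 263.0], [326.0, 215.0], [314.0, 394.0]]
predA up [[344.0, 197.0], [311.0, 265.0], [313.0, 335.0]]
pegA_tip [[([340.0, 201.0], 0.87), ([270.0, 210.0], 0.71)], [], []]
hookA [[([343.0, 241.0], 0.6)], [], [([315.0, 252.0], 0.58)]]
pegB_tip [[([250.0, 212.0], 0.51)], [([418.0, 235.0], 0.71)], [([61.0, 407.0], 0.78)]]
hookB [[], [([404.0, 289.0], 0.89)], [([42.0, 258.0], 0.83)]]
ring rel hookB (scene) [ 0.046  -0.0051 -0.0142  0.0199] -0.809659090908359
```

>>> {"fn": "step_arm", "kwargs": {"deltas": [{"offset": [0.2,0,0],"roll": 0},{"offset": [0.1,0,0],"roll": 0},{"offset": [0,0,0],"roll": 0}]}}

```text
t: 45.78
tool_pos: [0.5337, 0.0059, 0.2422]
orientation: [0.368, 3.119, -0.001]
force: [3.2, -3.3, 5.4]
opening: 0.0111
```

>>> {"fn": "step_arm", "kwargs": {"deltas": [{"offset": [0.2,0,0],"roll": 0},{"offset": [0,0,0],"roll": 0}]}}

```text
t: 46.02
tool_pos: [0.5316, 0.0064, 0.2421]
orientation: [0.368, 3.119, -0.001]
force: [2.1, -3.9, 5.5]
opening: 0.0105
```

The hinge friction has the pads creeping on the peg without finding the stop. I'll release and push it flat from outside with closed fingers.

>>> {"fn": "step_arm", "kwargs": {"deltas": [{"offset": [0,0,0],"roll": 0},{"offset": [0,0,0],"roll": 0},{"offset": [0,0,0],"roll": 0},{"offset": [0,0,-4],"roll": 0},{"offset": [0,0,-2],"roll": 0},{"offset": [-3,0,0],"roll": 0},{"offset": [-2.8,0,0],"roll": 0},{"offset": [0,0,0],"roll": 0}], "fingers": 4}}

```text
t: 47.02
tool_pos: [0.5885, -0.0071, 0.3005]
orientation: [-0.368, -3.118, 0.0]
force: [-0.4, 0.4, -0.2]
opening: 0.0398
```

>>> {"fn": "step_arm", "kwargs": {"deltas": [{"offset": [0,0,0],"roll": 0},{"offset": [0,0,3],"roll": 0},{"offset": [0,0,3.1],"roll": 0},{"offset": [0,0,0],"roll": 0}], "fingers": 0}}

```text
t: 47.52
tool_pos: [0.5855, -0.0063, 0.238]
orientation: [-0.367, -3.115, -0.0]
force: [-0.1, -0.3, 0.2]
opening: 0.0049
```

```bash
python3 k8.py | grep -v roll
```

```text
t 47.52 pos [ 0.5855 -0.0063  0.238 ] R [[-0.973, 0.232, -0.005], [0.232, 0.973, 0.001], [0.005, -0.001, -1.0]] F [-0.1 -0.3  0.2] op 0.0049
tool s,y,z vs A 0.04478584158891831 0.0007132823705163894 0.0766018060330731
predA 0 [[343.0, 240.0], [314.0, 268.0], [313.0, 176.0]]
predA 0.1 [[299.0, 263.0], [326.0, 215.0], [313.0, 329.0]]
predA up [[344.0, 197.0], [311.0, 265.0], [312.0, 207.0]]
pegA_tip [[([340.0, 201.0], 0.62)], [([313.0, 259.0], 0.53)], [([312.0, 225.0], 0.64)]]
hookA [[([342.0, 240.0], 0.65)], [([315.0, 267.0], 0.52)], [([316.0, 171.0], 0.95)]]
pegB_tip [[([252.0, 210.0], 0.52), ([294.0, 198.0], 0.39)], [([416.0, 233.0], 0.62), ([366.0, 227.0], 0.57)], [([46.0, 335.0], 0.63)]]
hookB [[([289.0, 198.0], 0.83)], [([404.0, 288.0], 0.79)], [([23.0, 174.0], 0.66)]]
ring rel hookB (scene) [ 0.0467 -0.0077 -0.0127  0.0131] -0.8092613636356316
```

>>> {"fn": "step_arm", "kwargs": {"deltas": [{"offset": [1,0,0],"roll": 0},{"offset": [0.8,0,0],"roll": 0},{"offset": [0.4,0,0],"roll": 0},{"offset": [0.3,0,0],"roll": 0},{"offset": [0,0,0],"roll": 0}]}}

```text
t: 49.05
tool_pos: [0.5638, -0.0009, 0.241]
orientation: [0.368, 3.119, -0.0]
force: [3.1, 0.3, 0.6]
opening: 0.0007
```

>>> {"fn": "step_arm", "kwargs": {"deltas": [{"offset": [0.2,0,0],"roll": 0},{"offset": [0.2,0,0],"roll": 0},{"offset": [0,0,0],"roll": 0}]}}

```text
t: 49.42
tool_pos: [0.5599, -0.0, 0.2412]
orientation: [0.368, 3.119, -0.0]
force: [3.6, -0.6, 3.8]
opening: 0.0002
```

>>> {"fn": "step_arm", "kwargs": {"deltas": [{"offset": [0.2,0,0],"roll": 0},{"offset": [0,0,0],"roll": 0}]}}

```text
t: 49.68
tool_pos: [0.5577, 0.0005, 0.2407]
orientation: [0.368, 3.12, -0.0]
force: [3.4, -1.2, 3.5]
opening: 0.0006
```

>>> {"fn": "step_arm", "kwargs": {"deltas": [{"offset": [0.1,0,0],"roll": 0},{"offset": [0,0,0],"roll": 0}]}}

```text
t: 49.92
tool_pos: [0.5569, 0.0006, 0.2407]
orientation: [0.368, 3.119, -0.0]
force: [4.6, -1.1, 2.9]
opening: 0.0005
```

>>> {"fn": "step_arm", "kwargs": {"deltas": [{"offset": [0.1,0,0],"roll": 0},{"offset": [0,0,0],"roll": 0}]}}

```text
t: 50.18
tool_pos: [0.5565, 0.0008, 0.2408]
orientation: [0.368, 3.118, -0.0]
force: [7.8, -1.8, 0.4]
opening: 0.0008
```

>>> {"fn": "step_arm", "kwargs": {"deltas": [{"offset": [0.05,0,0],"roll": 0},{"offset": [0,0,0],"roll": 0}]}}

```text
t: 50.42
tool_pos: [0.5563, 0.0007, 0.2408]
orientation: [0.368, 3.117, -0.0]
force: [9.8, -1.9, 0.0]
opening: 0.0004
```

>>> {"fn": "step_arm", "kwargs": {"deltas": [{"offset": [-0.3,0,0],"roll": 0},{"offset": [-2,0,0],"roll": 0},{"offset": [-3,0,0],"roll": 0},{"offset": [0,0,-4],"roll": 0},{"offset": [0,0,-4],"roll": 0},{"offset": [0,0,0],"roll": 0}]}}

```text
t: 51.18
tool_pos: [0.6075, -0.0112, 0.324]
orientation: [0.367, 3.116, 0.0]
force: [0.6, 0.4, 0.0]
opening: 0.0011
```

```bash
python3 k8.py
```

```text
t 51.17 pos [ 0.6075 -0.0112  0.324 ] R [[-0.973, 0.233, 0.004], [0.233, 0.973, -0.0], [-0.003, 0.001, -1.0]] F [0.6 0.4 0. ] op 0.0011
tool s,y,z vs A 0.06299180637684187 0.0004678284839521469 0.15275017567249918
predA 0 [[343.0, 240.0], [314.0, 268.0], [313.0, 138.0]]
predA 0.1 [[299.0, 263.0], [326.0, 215.0], [313.0, 260.0]]
predA up [[344.0, 197.0], [311.0, 265.0], [312.0, 141.0]]
pegA_tip [[], [([313.0, 262.0], 0.4)], [([314.0, 137.0], 0.94)]]
hookA [[([344.0, 241.0], 0.57)], [([316.0, 265.0], 0.51)], [([317.0, 135.0], 0.57)]]
pegB_tip [[([250.0, 208.0], 0.52), ([344.0, 199.0], 0.24)], [([419.0, 235.0], 0.73)], [([106.0, 262.0], 0.88)]]
hookB [[([291.0, 199.0], 0.86)], [([407.0, 285.0], 0.6)], [([94.0, 136.0], 0.8), ([258.0, 231.0], 0.5)]]
roll_centre [[([343.0, 365.0], 0.79), ([422.0, 361.0], 0.62), ([201.0, 324.0], 0.61), ([268.0, 212.0], 0.59)], [([389.0, 152.0], 0.81), ([410.0, 260.0], 0.72), ([212.0, 245.0], 0.63), ([371.0, 368.0], 0.56)], [([111.0, 204.0], 0.93), ([520.0, 133.0], 0.89), ([445.0, 233.0], 0.72)]]
ring rel hookB (scene) [ 0.046  -0.0055 -0.0136  0.0176] -0.8123387244237537
```

```bash
python3 -c "
from plant import robot
print(robot.close_job())"
```

```text
the job is handed in; nothing more can be done
None
```

The amber roll now hangs on the blue hook and the orange peg is folded flat against the panel. I handed the job in at about 51 s, with the gripper well clear of everything.

**What I did, in order:**
- **Blue peg:** I folded it down to its stop, where force rose from about 5 N to 12.7 N. I held the downward pull at 12.5 N, then 10.6 N, about 96 mm out. That gives a flex of roughly 0.017–0.020, worked out from the force, not measured.
- **Roll:** I lifted it off the orange peg and hung it on the blue one about 47 mm out, pressing down with at most 8.5 N. It stayed in place when I let go.
- **Orange peg:** I pushed it up to its upper stop, where the push rose to about 10 N with almost no further movement.

**Last checks:** the final camera readings put the orange tip within about 4 pixels of the predicted flat position. The roll is on the blue peg, and the blue tip is where the test pull left it. I saw no contact with the bystanders, but their final positions were not re-measured.

**What disagreed:**
- **Roll grip:** the finger opening read about 9 mm on an 18 mm ring, and pictures showed one finger overlapping it. I set it down and regripped, with the same result, but a lift and shake showed it held.
- **Orange peg fold:** the pinched fold stopped about 0.1 rad short, so I finished it by pushing with closed fingers. During the pinch I briefly pulled up along the peg with about 24 N. That was along the peg rather than into the stop, but it is above the 15 N figure.

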